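# Core drills back into the graded rack

### The arm

A 6-joint arm with a two-finger parallel gripper is mounted at the origin on a cart in front of the work surface, level with it; the furniture and walls round the work are solid. World frame = base frame: x ahead of the robot, y to its left, z up, the work surface at z = 0. Lengths are in m, angles in rad, forces in N, time in s.
With the tool pointing down it reaches from about 0.35 to 0.775 m from the base axis. Payload 7.3 kg.
Tool frame: the origin (TCP) lies midway between the tips of the shut fingers; the grasp point (between the pads) lies 19 mm behind it; z points along the fingers, y is the direction in which the jaws open and shut (so a half turn about z gives the same grasp; the last joint's range is limited). The gripper opens to 92 mm and grips with 3 to 60 N. Pads are 19 mm wide; open, the fingers measure 130 mm over their backs; the gripper's body (75 mm by 190 mm) begins 47 mm behind the grasp point.
Start: joints at [1.092, 0.342, 1.524, -0, 1.275, -0.146], TCP at [0.171, 0.496, 0.227] pointing down, gripper open.
Joint ranges: [-2.53, 2.53], [-0.77, 2.02], [0.04, 2.7], [-1, 4.14], [0.28, 2.66], [-3.11, 3.11]. Speed limits (rad/s): [2.57, 2.57, 3.14, 3.14, 3.14, 3.14].

### API

Orientations are given as [roll, pitch, yaw] about the fixed x, y, z axes, in that order (R = Rz(yaw) Ry(pitch) Rx(roll)).
In Python, from cell import robot gives the robot as it stands.
- The arm moves only by the tool step_arm, never from a script. Its argument "moves" is a list that holds one entry, the list of rows, each a list of 4 numbers: the shift along the tool's x, y, z in m, then the turn about the tool's z in rad. In form: [[[dx, dy, dz, roll], ...]]. A call has 1 to 8 rows; each row shifts and turns the commanded pose from where the row before left it, along the tool's axes as they then stand; what a row does not reach is not made up. A row lasts 1/12 s, in which the tool goes at most 41.7 mm and 7.16 degrees, less where a joint would pass 70% of its speed; a pose out of reach is approached as far as the arm can. A call with a gripper value outside its range is refused whole. "hand" is the opening, from 0 (shut) to 1 (fully open), set as the call begins (left out, the last holds). The fingers move at their own pace and stop on an object; "force" is the grip in N (left out, the last holds). Time passes only in rows, so rows that do not move let the fingers close. It gives the time, the measured TCP pose, the force and the opening at its end, in the units of the state.
- robot.observe(): the state, without advancing time (a new reading comes with each control period).
- robot.read_camera(name): name is "side" or "top" or "wrist"; returns a dict with "frame" (400x640x3 uint8, red, green, blue), "fovy" (degrees; the focal length in pixels is half the picture's height over the tangent of half this angle, whatever the lens; pixels are square), "cx", "cy" (the principal point, pixels), "k1" (the pictures are not rectified: a ray, as slopes to the right and down, at radius r is drawn at 1 + k1 r^2 times it, then the intrinsics apply), "R" (3x3) and "t" (3): a world point X has camera coordinates R X + t. Camera axes: x right, y down, z forward; pixel columns grow to the right and rows downward; lengths in m; the calibration is good to about 2 mm. A picture is of the moment at which its call begins. There is no depth.
- robot.hand_in(): hands the job in, once; it reports no verdict.
The state is a dict: "time": time; "qpos": joint angles; "qvel": joint speeds; "joint_efforts": joint torques, N m; "tool_pos": TCP position; "tool_rot": TCP orientation; "contact_force": force on the tool from outside, world axes, zero at the start; "torque": the same for the moment, N m; "opening": finger opening in m.
Only numpy, scipy, OpenCV 4.12 (cv2) and the standard library are available. Lean on these libraries where they do the work, as an engineer would, in place of code of your own. Each camera call takes 0.05 s, during which the arm holds its last target.

### The job

Put the four core drills away in the wooden rack in order of size, each standing teeth down on the floor of the hole made for it, from the smallest drill in the smallest hole to the largest in the largest. Draw the one in the blue sleeve straight up so that its light sleeve stays standing where it is, and lower every drill to the bottom of its hole instead of letting it drop, for the teeth chip. Leave the coffee cup standing where it is.

Things in the scene. Friction and masses are not known exactly. Their poses are not given: they have to be found in the camera images.
- cutter_24_mid (a point): 24 mm core drill: round gold body, 24 mm wide and 40 mm high, teeth at the bottom; on top a bright steel shank, 19 mm round, 43 to 84 mm above the teeth (84 mm overall). It starts standing on the bench, apart from the others. Point: its centre, half-way up (42 mm above the teeth); mid-shank lies 22 mm higher. z up its axis. About 150 g.
- cutter_34_mid (a point): 34 mm core drill: round gold body, 34 mm wide and 40 mm high, teeth at the bottom; on top a bright steel shank, 19 mm round, 43 to 84 mm above the teeth (84 mm overall). It starts in the blue sleeve, on the sleeve's 3 mm floor; only the shank and the body's rim show. Point: its centre, half-way up (42 mm above the teeth); mid-shank lies 22 mm higher. z up its axis. About 240 g.
- cutter_44_mid (a point): 44 mm core drill: round gold body, 44 mm wide and 40 mm high, teeth at the bottom; on top a bright steel shank, 19 mm round, 43 to 84 mm above the teeth (84 mm overall). It starts standing on the bench, apart from the others. Point: its centre, half-way up (42 mm above the teeth); mid-shank lies 22 mm higher. z up its axis. About 330 g.
- cutter_54_mid (a point): 54 mm core drill: round gold body, 54 mm wide and 40 mm high, teeth at the bottom; on top a bright steel shank, 19 mm round, 43 to 84 mm above the teeth (84 mm overall). It starts standing on the bench, apart from the others. Point: its centre, half-way up (42 mm above the teeth); mid-shank lies 22 mm higher. z up its axis. About 520 g.
- bore_24 (a point): 24 mm drill's hole in the light wooden rack (smallest, at one end). Point: centre of the mouth, in the top face, 34 mm above the bench; z up, y along the row to the largest. 33 mm wide, 22 mm deep, flat floor, mouth flared to 39 mm over the top 6 mm; a seated drill's centre is 20 mm above this point. Rack 256 x 85 mm, fixed, at any angle; holes 50, 60, 70 mm apart from the smallest on.
- bore_34 (a point): 34 mm drill's hole in the light wooden rack (second smallest). Point: centre of the mouth, in the top face, 34 mm above the bench; z up, y along the row to the largest. 43 mm wide, 22 mm deep, flat floor, mouth flared to 49 mm over the top 6 mm; a seated drill's centre is 20 mm above this point. Rack 256 x 85 mm, fixed, at any angle; holes 50, 60, 70 mm apart from the smallest on.
- bore_44 (a point): 44 mm drill's hole in the light wooden rack (second largest). Point: centre of the mouth, in the top face, 34 mm above the bench; z up, y along the row to the largest. 53 mm wide, 22 mm deep, flat floor, mouth flared to 59 mm over the top 6 mm; a seated drill's centre is 20 mm above this point. Rack 256 x 85 mm, fixed, at any angle; holes 50, 60, 70 mm apart from the smallest on.
- bore_54 (a point): 54 mm drill's hole in the light wooden rack (largest, at the other end). Point: centre of the mouth, in the top face, 34 mm above the bench; z up, y along the row to the largest. 63 mm wide, 22 mm deep, flat floor, mouth flared to 69 mm over the top 6 mm; a seated drill's centre is 20 mm above this point. Rack 256 x 85 mm, fixed, at any angle; holes 50, 60, 70 mm apart from the smallest on.
- sleeve: Light blue plastic sleeve (35 g), a round cup open at the top: 43 mm outside, 39 mm inside, 36 mm high, floor 3 mm, on a 56 mm foot, standing loose; it holds the 34 mm core drill with play all round. Origin at the centre of its underside, z up.
- cup_mid (a point): Brown paper coffee cup, 88 mm wide at the rim, 98 mm high, standing loose on the bench beyond the drills; the point is half-way up. Must not be knocked.
Not all that is in view belongs to the job. What is shaped like the part that bears cutter_34_mid but pink or purple is not meant.

How it is judged:
At the end, for the whole second after the job is handed in: Each core drill stands upright (within 7 degrees), shank up, on the floor of its own hole (axis within 8 mm of the hole's, not more than 4 mm above the floor), released and at rest; the sleeve stands upright within 40 mm of where it was; the coffee cup stands within 30 mm of where it was (horizontal distance between cutter_24_mid and bore_24 below 0.008 m and z of cutter_24_mid in the frame of bore_24 between 0.014 and 0.024 m and angle between each of cutter_24_mid, cutter_34_mid, cutter_44_mid, cutter_54_mid's own z axis and vertical below 0.12 rad and linear speed of each of cutter_24, cutter_34, cutter_44, cutter_54, sleeve below 0.02 m/s and horizontal distance between cutter_34_mid and bore_34 below 0.008 m and z of cutter_34_mid in the frame of bore_34 between 0.014 and 0.024 m and horizontal distance between cutter_44_mid and bore_44 below 0.008 m and z of cutter_44_mid in the frame of bore_44 between 0.014 and 0.024 m and horizontal distance between cutter_54_mid and bore_54 below 0.008 m and z of cutter_54_mid in the frame of bore_54 between 0.014 and 0.024 m and angle between each of sleeve, cup_mid's own z axis and vertical below 0.1 rad and distance of sleeve from where it was at the start of the episode below 0.04 m and distance of cup_mid from where it was at the start of the episode below 0.03 m); the robot touches nothing.
It fails at once if the blue sleeve is tipped (angle between sleeve's own z axis and vertical above 0.4 rad).
It fails at once if the coffee cup is knocked over (angle between cup_mid's own z axis and vertical above 0.4 rad).
It fails at once if a core drill is dropped into its hole (faster than 0.5 m/s just above the floor) ((linear speed of cutter_24 above 0.5 m/s and horizontal distance between cutter_24_mid and bore_24 below 0.01 m and z of cutter_24_mid in the frame of bore_24 below 0.045 m) or (linear speed of cutter_34 above 0.5 m/s and horizontal distance between cutter_34_mid and bore_34 below 0.01 m and z of cutter_34_mid in the frame of bore_34 below 0.045 m) or (linear speed of cutter_44 above 0.5 m/s and horizontal distance between cutter_44_mid and bore_44 below 0.01 m and z of cutter_44_mid in the frame of bore_44 below 0.045 m) or (linear speed of cutter_54 above 0.5 m/s and horizontal distance between cutter_54_mid and bore_54 below 0.01 m and z of cutter_54_mid in the frame of bore_54 below 0.045 m)).
It also fails if it takes over 112 s, if anything falls off the work surface, if the arm or the gripper's body presses on something with over 40 N, if the wrist force passes 120 N, or if a joint passes its speed limit or range.

## Working session

There is one attempt and no reset: what is moved stays moved. The work goes in short steps, Python scripts to look and compute and a tool call to move; the robot and the scene stay as the last step left them, time stands still between calls to the robot, and variables do not carry over. Pictures are saved under pics/ and viewed, and the job is handed in when it is done.

Besides the shell and the picture viewer there is one more tool, called after "Emit:" in YAML: its name, and indented under it one key for each argument. step_arm: Moves the arm, as the interface text tells. Its arguments: {"type":"object","properties":{"moves":{"type":"array","items":{"type":"array","items":{"type":"array","items":{"type":"number"}}}},"hand":{"type":"number"},"force":{"type":"number"}},"required":["moves"]}

```bash
ls; mkdir -p pics; python3 - <<'E'
from cell import robot
import cv2
print(robot.observe())
for n in ["side","top","wrist"]:
    c=robot.read_camera(n)
    cv2.imwrite(f"pics/{n}0.png",c["frame"][:,:,::-1])
    print(n,{k:v for k,v in c.items() if k!="frame"})
E
```

```text
pics
{'time': 0.0, 'qpos': array([ 1.09199289e+00,  3.42750293e-01,  1.52499561e+00, -1.69338273e-05,
        1.27537458e+00, -1.46029364e-01]), 'qvel': array([-1.26247601e-03,  2.31513678e-04, -1.46542793e-03, -2.60738465e-04,
        3.99088739e-05,  3.90446229e-04]), 'joint_efforts': array([-5.28622677e-04, -4.31251752e+01, -2.44213057e+01,  7.18204002e-02,
        5.62207494e-02, -1.15008074e-04]), 'tool_pos': array([0.17131629, 0.4958485 , 0.22603811]), 'tool_rot': array([-3.14007874e+00, -2.06294441e-04,  2.80882337e+00]), 'contact_force': array([ 0.58791457, -0.93401818,  1.11064193]), 'torque': array([-0.01486216, -0.02037175, -0.02156286]), 'opening': 0.09177361389204966}
side {'fovy': 53.14533430590184, 'cx': 317.4838027848873, 'cy': 193.48825849578154, 'k1': -0.09903674506176757, 'R': array([[ 0.99911964, -0.03974921,  0.01341411],
       [-0.01257177, -0.58874735, -0.80821935],
       [ 0.04002361,  0.80733919, -0.58872876]]), 't': array([-0.5470319 , -0.00225774,  0.93668754])}
top {'fovy': 45.954448066801916, 'cx': 323.10596385802273, 'cy': 202.18779458519867, 'k1': -0.07139178141802723, 'R': array([[-0.02882713, -0.99934855,  0.02171327],
       [-0.98154533,  0.02419203, -0.18969322],
       [ 0.18904436, -0.02678087, -0.98160329]]), 't': array([-0.08230533,  0.53913189,  1.05926158])}
wrist {'fovy': 58.53627963362652, 'cx': 314.2821881806975, 'cy': 201.24220022122145, 'k1': 0.014957690560493264, 'R': array([[ 0.32658186,  0.94516838, -0.00101658],
       [ 0.91297355, -0.31517896,  0.25911682],
       [ 0.24458862, -0.08555097, -0.96584545]]), 't': array([-0.52411679, -0.03248976,  0.38926346])}
```

View pics/side0.png

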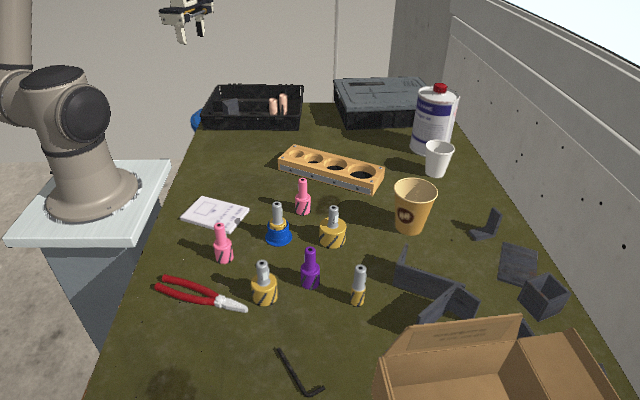

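View pics/top0.png

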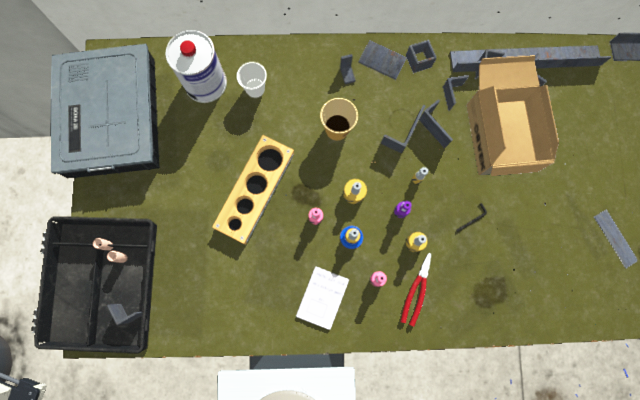

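View pics/wrist0.png

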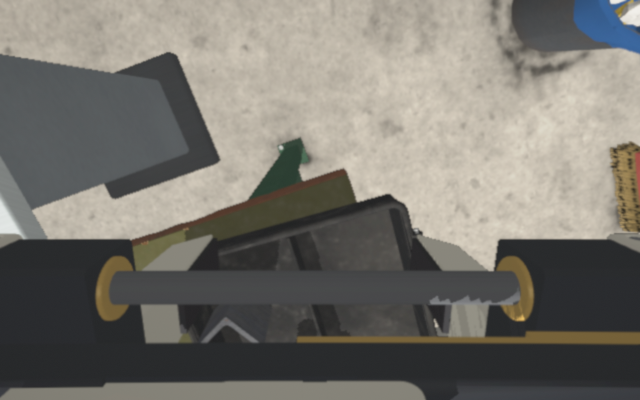

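```bash
cat > h.py <<'E'
import numpy as np, cv2
from scipy.optimize import least_squares
def K(c):
    f=c["frame"].shape[0]/2/np.tan(np.radians(c["fovy"])/2)
    return np.array([[f,0,c["cx"]],[0,f,c["cy"]],[0,0,1.]]),np.array([c["k1"],0,0,0,0.])
def proj(c,X):
    k,d=K(c); return cv2.projectPoints(np.atleast_2d(np.asarray(X,float)),cv2.Rodrigues(c["R"])[0],np.asarray(c["t"],float),k,d)[0][:,0]
def ray(c,uv):
    k,d=K(c); p=cv2.undistortPoints(np.array(uv,float).reshape(-1,1,2),k,d)[:,0]
    v=np.c_[p,np.ones(len(p))]@c["R"]; return -c["R"].T@c["t"],v
def atz(c,uv,z):
    o,v=ray(c,uv); return o+v*((z-o[2])/v[:,2])[:,None]
def tri(obs): # [(c,uv),...]
    A=np.zeros((3,3));b=np.zeros(3);L=[]
    for c,uv in obs:
        o,v=ray(c,[uv]);v=v[0]/np.linalg.norm(v[0]);P=np.eye(3)-np.outer(v,v);A+=P;b+=P@o;L.append((o,P))
    X=np.linalg.solve(A,b); return X,[np.linalg.norm(P@(X-o)) for o,P in L]
def crop(c,name,x0,y0,x1,y1,s,marks=()):
    im=cv2.resize(c["frame"][y0:y1,x0:x1,::-1],None,fx=s,fy=s,interpolation=cv2.INTER_CUBIC)
    for u,v in marks: cv2.drawMarker(im,(int((u-x0+.5)*s),int((v-y0+.5)*s)),(255,0,255),cv2.MARKER_CROSS,10,1)
    for x in range(x0//20*20+20,x1,20): cv2.putText(im,str(x),(int((x-x0)*s),10),0,.35,(255,255,255),1);cv2.line(im,(int((x-x0+.5)*s),12),(int((x-x0+.5)*s),18),(255,255,255),1)
    for y in range(y0//20*20+20,y1,20): cv2.putText(im,str(y),(0,int((y-y0+.5)*s)),0,.35,(255,255,255),1)
    cv2.imwrite(f"pics/{name}.png",im)
E
python3 - <<'E'
from h import *; from cell import robot
import pickle
t=robot.read_camera("top");s=robot.read_camera("side")
pickle.dump((t,s),open("c0.pkl","wb"))
crop(t,"t1",290,150,450,270,5)
crop(t,"t2",200,125,310,255,4)
crop(s,"s1",205,170,385,320,4)
crop(s,"s2",265,135,395,205,6)
E
```

```text
(no output)
```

View pics/t1.png

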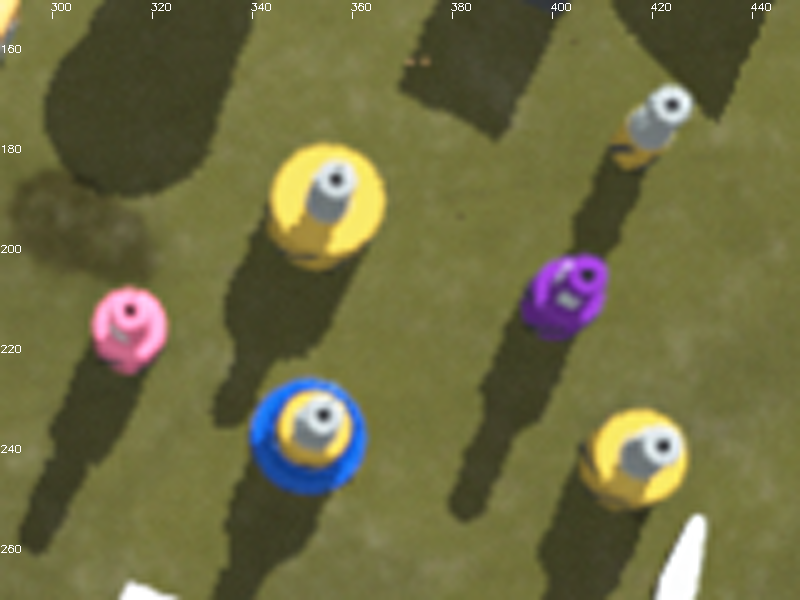

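View pics/t2.png

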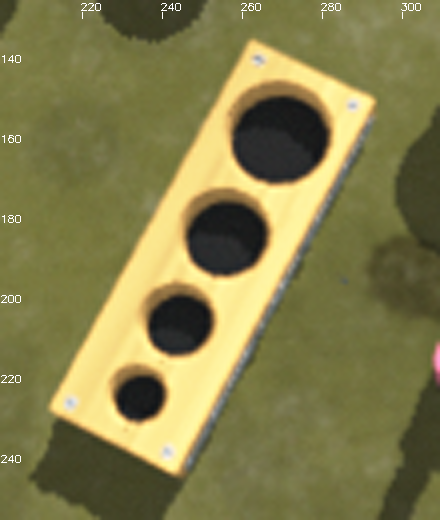

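View pics/s1.png

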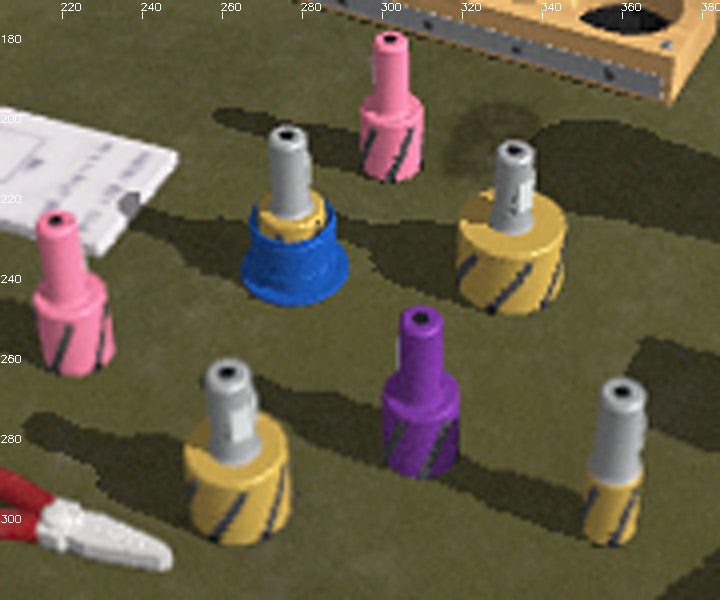

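View pics/s2.png

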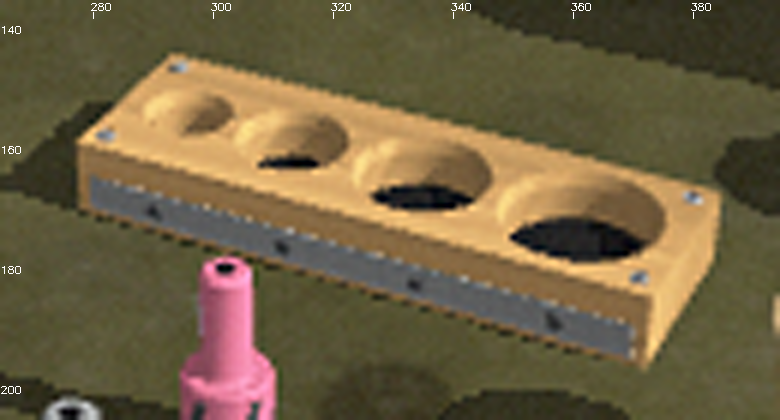

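```bash
cat > m1.py <<'E'
from h import *; import pickle
t,s=pickle.load(open("c0.pkl","rb"))
T={"54":(356.7,185.3),"34":(354.1,232.5),"44":(422.1,238.7),"24":(423.7,170.3)}
S={"34":(276.5,203.25),"54":(333.25,207.0),"44":(261.25,262.75),"24":(360,267.75)}
for k in T: print(k,*[np.round(a,4) for a in tri([(t,T[k]),(s,S[k])])])
for k in T: print(k,"side-only/top-only z=.084(.087)",atz(t,[T[k]],.087 if k=="34" else .084).round(4),atz(s,[S[k]],.087 if k=="34" else .084).round(4))
ct=[(262.5,134.25),(293.25,149.75),(244.75,243.25),(212,226.75)]
cs=[(384.5,167.2),(373.2,183.8),(277.7,158.2),(293.2,143.5)]
P=np.array([tri([(t,a),(s,b)])[0] for a,b in zip(ct,cs)]); print(P.round(4)); 
# local: y along row to largest; order large-left, large-right, small-right, small-left
def loc(p,L):
    x,y,z,a=p; R=np.array([[np.cos(a),-np.sin(a)],[np.sin(a),np.cos(a)]])
    return np.c_[np.asarray(L)@R.T+[x,y],np.full(len(L),z)]
a0=np.arctan2(*( -(P[0]-P[3])[:1], (P[0]-P[3])[1:2]))[0]
L=np.array([(-.0425,.128),(.0425,.128),(.0425,-.128),(-.0425,-.128)])
if np.linalg.norm(loc((*P.mean(0)[:3],a0),L)-P)>.1: L=L*[-1,1]
def res(p): W=loc(p,L); return np.r_[(proj(t,W)-ct).ravel(),(proj(s,W)-cs).ravel()]
f=least_squares(res,[*P.mean(0),a0]); print("rack x y z yaw",f.x.round(4),"rms px",np.sqrt((f.fun**2).mean()),f.fun.round(1))
H=[(269.4,157.5),(255.9,182.4),(243.6,204.1),(234.1,222.5)]
W=atz(t,H,f.x[2]); c,sn=np.cos(f.x[3]),np.sin(f.x[3]); R=np.array([[c,-sn],[sn,c]])
print("holes local",((W[:,:2]-f.x[:2])@R).round(4), W.round(4))
np.save("rack.npy",f.x)
E
python3 m1.py
```

```text
54 [ 0.5693 -0.1746  0.0832] [0.0006 0.0006]
34 [ 0.4597 -0.1637  0.0858] [0.0009 0.0009]
44 [ 0.4414 -0.3187  0.0827] [0.0006 0.0006]
24 [ 0.6015 -0.3337  0.0825] [0.0003 0.0003]
54 side-only/top-only z=.084(.087) [[ 0.5685 -0.1746  0.084 ]] [[ 0.5697 -0.1754  0.084 ]]
34 side-only/top-only z=.084(.087) [[ 0.4587 -0.1638  0.087 ]] [[ 0.4606 -0.1651  0.087 ]]
44 side-only/top-only z=.084(.087) [[ 0.4406 -0.3185  0.084 ]] [[ 0.4422 -0.3198  0.084 ]]
24 side-only/top-only z=.084(.087) [[ 0.6008 -0.3333  0.084 ]] [[ 0.6016 -0.3351  0.084 ]]
[[ 0.7149  0.0475  0.0319]
 [ 0.6737 -0.0279  0.0344]
 [ 0.4483  0.0904  0.0341]
 [ 0.488   0.1681  0.0332]]
rack x y z yaw [ 0.5811  0.0695  0.0335 -2.0577] rms px 0.404789526077738 [ 0.1  0.2  0.  -0.5 -0.7 -0.7  0.4 -0.1 -0.1 -0.5 -0.1  0.5 -0.8  0.1
 -0.2  0.2]
holes local [[-0.0001  0.0832]
 [-0.0003  0.0133]
 [-0.0018 -0.047 ]
 [-0.0011 -0.0964]] [[0.6547 0.0306 0.0335]
 [0.593  0.0636 0.0335]
 [0.5404 0.0931 0.0335]
 [0.4965 0.1156 0.0335]]
```

```bash
cat >> h.py <<'E'
def toolR(o):
    from scipy.spatial.transform import Rotation as Ro
    return Ro.from_euler("xyz",o["tool_rot"]).as_matrix()
def goto(o,x,y,z,yaw=None):
    R=toolR(o); d=np.array([x,y,z])-o["tool_pos"]; print("pos",o["tool_pos"].round(4),"rot",o["tool_rot"].round(3),"t",round(o["time"],2),"open",round(o["opening"],4),"F",o["contact_force"].round(1))
    if yaw is not None:
        y0=o["tool_rot"][2]; turn=-( (yaw-y0+np.pi)%(2*np.pi)-np.pi); print("turn",round(turn,3))
        from scipy.spatial.transform import Rotation as Ro
        R=Ro.from_euler("xyz",[np.pi,0,yaw]).as_matrix()
    print("tool shift",(R.T@d).round(4),"dist",np.linalg.norm(d).round(3))
YAW=2.655
E
python3 - <<'E'
from h import *; from cell import robot
o=robot.observe(); w=robot.read_camera("wrist"); R=toolR(o)
C=-w["R"].T@w["t"]; print("cam in tool",(R.T@(C-o["tool_pos"])).round(4)); print("cam axes in tool",(w["R"]@R).round(3))
k,d=K(w); print(k[0,0])
goto(o,.4597,-.1637,.20,YAW)
t,s=__import__("pickle").load(open("c0.pkl","rb"))
print("cup",atz(t,[(339,105)],.098),"pink",tri([(t,(315.5,211.5)),(s,(302,179.5))])[0],"purple",tri([(t,(407,204.5)),(s,(310,249))])[0])
r=np.load("rack.npy")
for n,l in zip((24,34,44,54),(-.097,-.047,.013,.083)): print(n,(r[:2]+l*np.array([-np.sin(r[3]),np.cos(r[3])])).round(4))
E
```

```text
cam in tool [ 0.0695 -0.0004 -0.1577]
cam axes in tool [[ 0.     1.    -0.   ]
 [-0.966  0.    -0.259]
 [-0.259  0.     0.966]]
356.8606333220966
pos [0.1714 0.4961 0.2264] rot [-3.141 -0.     2.809] t 0.25 open 0.0921 F [ 0.5 -0.1 -0. ]
turn 0.154
tool shift [-0.5633 -0.4484  0.0264] dist 0.72
cup [[ 0.76075343 -0.1397397   0.098     ]] pink [ 0.51014202 -0.07785351  0.08249467] purple [ 0.52146252 -0.2888493   0.08304926]
24 [0.4954 0.1149]
34 [0.5396 0.0915]
44 [0.5926 0.0634]
54 [0.6545 0.0307]
```

Emit:
step_arm:
  moves:
    - [[0,0,0,0.08],[0,0,0,0.074],[-0.03,-0.024,0,0],[-0.03,-0.024,0,0],[-0.03,-0.024,0,0],[-0.03,-0.024,0,0],[-0.03,-0.024,0,0],[-0.03,-0.024,0,0]]
  hand: 0.5
  force: 30

```text
time: 0.97
tool_pos: [0.2634, 0.2831, 0.2268]
tool_rot: [3.141, 0.0, 2.656]
contact_force: [0.9, 0.3, 0.8]
opening: 0.047
```

Emit:
step_arm:
  moves:
    - [[-0.03,-0.024,0,0],[-0.03,-0.024,0,0],[-0.03,-0.024,0,0],[-0.03,-0.024,0,0],[-0.03,-0.024,0,0],[-0.03,-0.024,0,0],[-0.03,-0.024,0,0],[-0.03,-0.024,0,0]]

```text
time: 1.63
tool_pos: [0.3858, 0.0008, 0.227]
tool_rot: [3.141, 0.001, 2.654]
contact_force: [1.3, -0.1, -0.1]
opening: 0.0459
```

```bash
python3 - <<'E'
from h import *; from cell import robot
goto(robot.observe(),.4597,-.1637,.20,YAW)
E
```

```text
pos [0.3858 0.0008 0.227 ] rot [3.141e+00 1.000e-03 2.654e+00] t 1.63 open 0.0459 F [ 1.3 -0.1 -0.1]
turn -0.001
tool shift [-0.1422 -0.1109  0.027 ] dist 0.182
```

Emit:
step_arm:
  moves:
    - [[-0.0284,-0.0222,0,0],[-0.0284,-0.0222,0,0],[-0.0284,-0.0222,0,0],[-0.0284,-0.0222,0,0],[-0.0284,-0.0222,0,0],[0,0,0,0]]

```text
time: 2.13
tool_pos: [0.4611, -0.1671, 0.2263]
tool_rot: [-3.14, 0.002, 2.651]
contact_force: [-1.2, 0.2, -0.9]
opening: 0.0464
```

```bash
python3 - <<'E'
from h import *; from cell import robot
o=robot.observe(); goto(o,.4597,-.1637,.048,YAW)
w=robot.read_camera("wrist"); print(proj(w,[[.4597,-.1637,.087],[.5693,-.1746,.084]]))
cv2.imwrite("pics/w1.png",w["frame"][:,:,::-1])
import pickle; pickle.dump(w,open("w1.pkl","wb"))
E
```

```text
pos [ 0.4611 -0.1671  0.2263] rot [-3.140e+00  2.000e-03  2.651e+00] t 2.13 open 0.0464 F [-1.2  0.2 -0.9]
turn -0.004
tool shift [0.0028 0.0023 0.1783] dist 0.178
[[317.52677289 185.93979541]
 [362.25988719 291.71495634]]
```

View pics/w1.png

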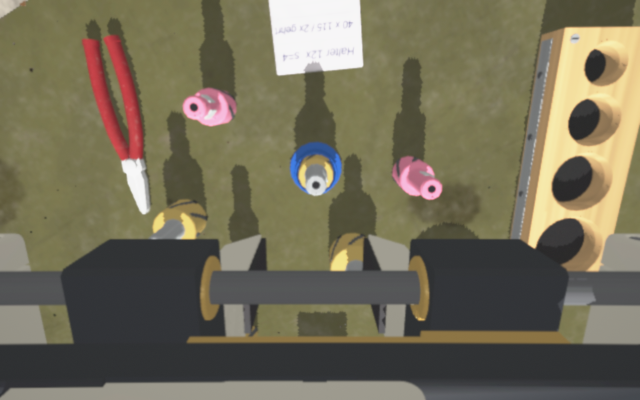

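```bash
python3 - <<'E'
from h import *; from cell import robot; import pickle
w=pickle.load(open("w1.pkl","rb"))
crop(w,"w1c",270,130,370,205,8)
p=atz(w,[(316,184.5)],.087); print(p)
o=robot.observe(); goto(o,.4597,-.1640,.048,YAW)
E
```

```text
[[ 0.45797987 -0.16425771  0.087     ]]
pos [ 0.4598 -0.1644  0.2261] rot [-3.141 -0.     2.651] t 2.18 open 0.0457 F [-0.5 -0.3 -0.9]
turn -0.004
tool shift [0.0002 0.0003 0.1781] dist 0.178
```

View pics/w1c.png

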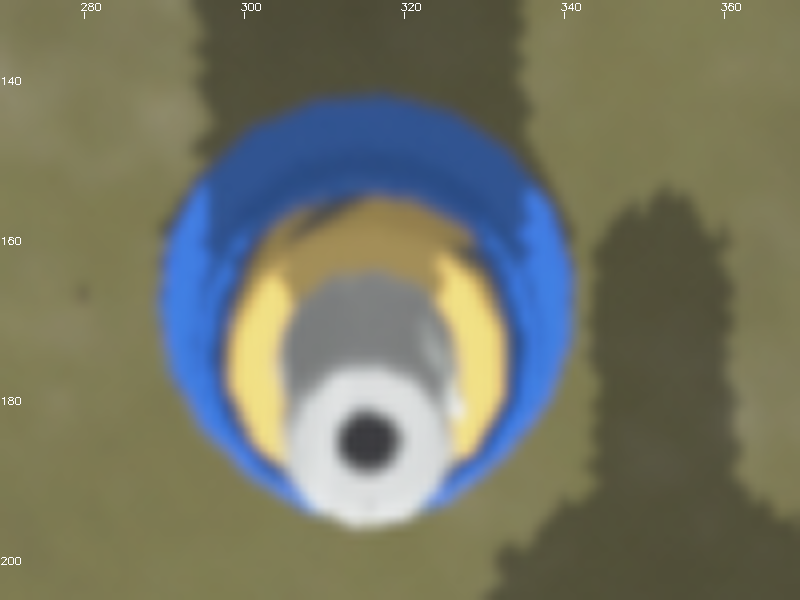

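Emit:
step_arm:
  moves:
    - [[0.0005,0,0.03,0],[0,0,0.035,0],[0,0,0.035,0],[0,0,0.03,0],[0,0,0.02,0],[0,0,0.015,0],[0,0,0.013,0],[0,0,0,0]]

```text
time: 2.85
tool_pos: [0.4568, -0.1597, 0.0467]
tool_rot: [3.141, -0.005, 2.656]
contact_force: [-0.3, 0.3, -0.2]
opening: 0.0459
```

```bash
python3 - <<'E'
from h import *; from cell import robot; import pickle
o=robot.observe(); goto(o,.4597,-.1640,.048,YAW)
s=robot.read_camera("side"); t=robot.read_camera("top")
crop(s,"s3",230,130,350,250,5);crop(t,"t3",300,180,400,280,5)
E
```

```text
pos [ 0.4568 -0.1597  0.0467] rot [ 3.141 -0.005  2.656] t 2.85 open 0.0459 F [-0.3  0.3 -0.2]
turn 0.001
tool shift [-0.0046 -0.0025 -0.0013] dist 0.005
```

View pics/s3.png

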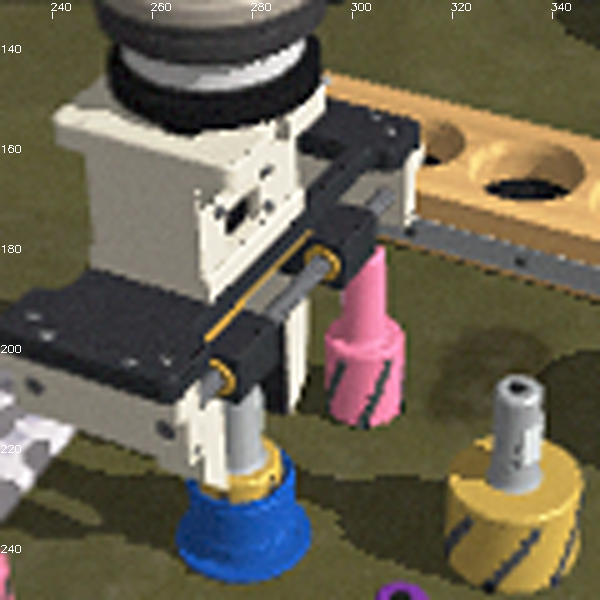

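```bash
python3 - <<'E'
from h import *; from cell import robot; import pickle
o=robot.observe(); goto(o,.4597,-.1640,.048,YAW)
E
```

```text
pos [ 0.4584 -0.1607  0.0489] rot [ 3.141e+00 -1.000e-03  2.655e+00] t 2.95 open 0.046 F [-0.3 -0.3 -0.1]
turn 0.0
tool shift [-0.0027 -0.0023  0.0009] dist 0.004
```

View pics/t3.png

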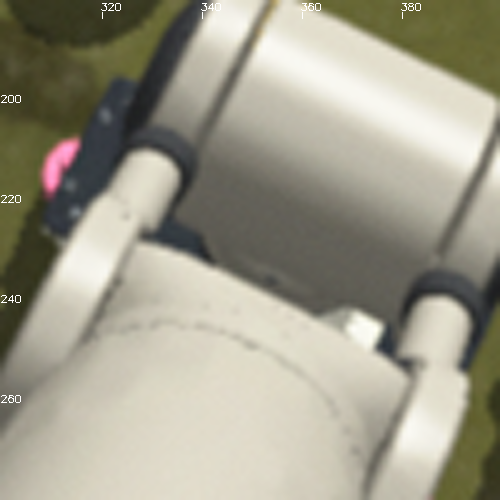

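Emit:
step_arm:
  moves:
    - [[0,0,0,0],[0,0,0,0],[0,0,0,0]]

```text
time: 3.2
tool_pos: [0.4592, -0.1616, 0.0497]
tool_rot: [3.142, 0.002, 2.655]
contact_force: [-0.7, 0.2, -0.1]
opening: 0.0457
```

```bash
python3 - <<'E'
from h import *; from cell import robot; import pickle
o=robot.observe(); goto(o,.4594,-.1642,.048,YAW)
E
```

```text
pos [ 0.4592 -0.1616  0.0497] rot [3.142e+00 2.000e-03 2.655e+00] t 3.2 open 0.0457 F [-0.7  0.2 -0.1]
turn -0.0
tool shift [-0.0014 -0.0022  0.0017] dist 0.003
```

Correct by the remaining offset, let it settle, then close.

Emit:
step_arm:
  moves:
    - [[-0.001,-0.0022,0.001,0],[0,0,0,0],[0,0,0,0]]

```text
time: 3.45
tool_pos: [0.4586, -0.1641, 0.0479]
tool_rot: [3.141, 0.0, 2.654]
contact_force: [0.0, -0.2, 0.1]
opening: 0.0459
```

Emit:
step_arm:
  moves:
    - [[0,0,0,0],[0,0,0,0],[0,0,0,0],[0,0,0,0],[0,0,0,0],[0,0,0,0]]
  hand: 0.1
  force: 30

```text
time: 3.95
tool_pos: [0.4585, -0.1639, 0.0476]
tool_rot: [3.142, -0.0, 2.655]
contact_force: [-0.3, -0.2, -1.2]
opening: 0.0183
```

```bash
python3 - <<'E'
from h import *; from cell import robot; import pickle
o=robot.observe(); goto(o,.4594,-.1642,.048,YAW)
s=robot.read_camera("side")
crop(s,"s4",230,130,350,250,5)
E
```

```text
pos [ 0.4585 -0.1639  0.0476] rot [ 3.142 -0.     2.655] t 3.95 open 0.0183 F [-0.3 -0.2 -1.2]
turn -0.0
tool shift [-0.0009  0.0002 -0.0004] dist 0.001
```

View pics/s4.png

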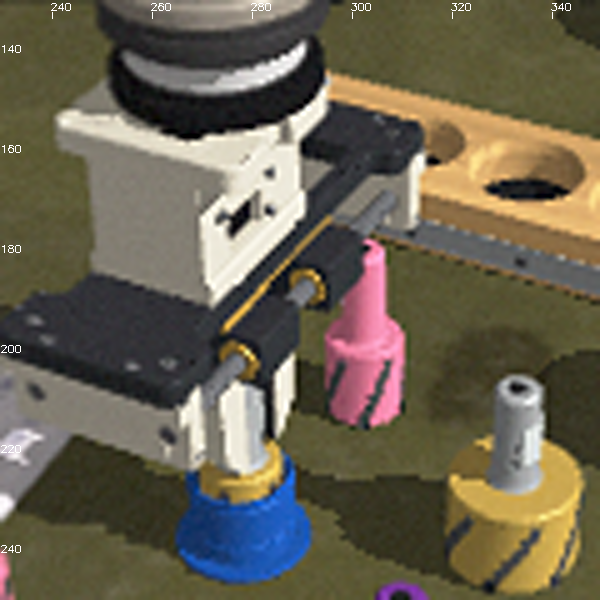

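Emit:
step_arm:
  moves:
    - [[0,0,-0.004,0],[0,0,-0.006,0],[0,0,-0.008,0],[0,0,-0.01,0],[0,0,-0.01,0],[0,0,-0.01,0],[0,0,-0.01,0],[0,0,0,0]]

```text
time: 4.67
tool_pos: [0.4597, -0.1645, 0.1081]
tool_rot: [3.142, 0.004, 2.655]
contact_force: [0.8, 0.2, -2.5]
opening: 0.0182
```

```bash
python3 - <<'E'
from h import *; from cell import robot; import pickle
o=robot.observe(); goto(o,.5396,.0915,.16,YAW)
s=robot.read_camera("side")
crop(s,"s5",230,130,350,250,5)
E
```

```text
pos [ 0.4597 -0.1645  0.1081] rot [3.142 0.004 2.655] t 4.67 open 0.0182 F [ 0.8  0.2 -2.5]
turn -0.0
tool shift [ 0.049   0.2637 -0.0519] dist 0.273
```

View pics/s5.png

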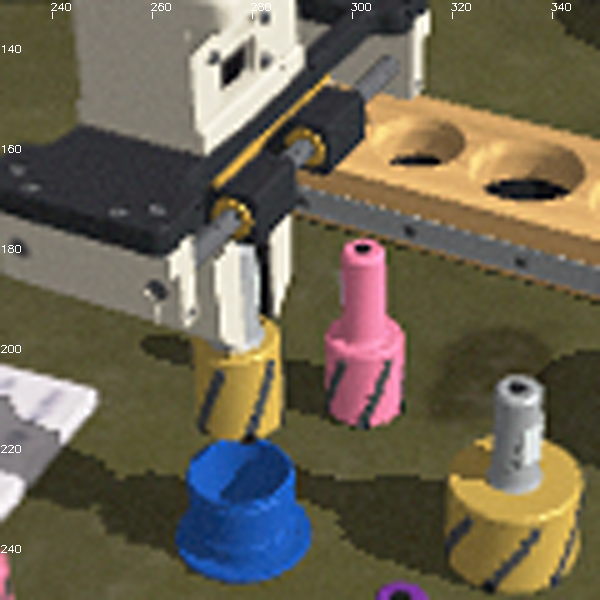

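Emit:
step_arm:
  moves:
    - [[0,0,-0.025,0],[0,0,-0.03,0],[0.003,0.014,-0.015,0],[0.006,0.03,0,0],[0.007,0.038,0,0],[0.007,0.038,0,0],[0.007,0.038,0,0],[0.007,0.038,0,0]]

```text
time: 5.38
tool_pos: [0.5174, 0.0284, 0.1753]
tool_rot: [-3.141, -0.001, 2.654]
contact_force: [0.4, -0.1, -1.7]
opening: 0.0187
```

Emit:
step_arm:
  moves:
    - [[0.006,0.032,0,0],[0.004,0.022,0,0],[0.002,0.011,0,0],[0,0.003,0,0],[0,0,0,0],[0,0,0,0],[0,0,0,0]]

```text
time: 5.97
tool_pos: [0.5384, 0.0909, 0.1756]
tool_rot: [-3.141, -0.0, 2.653]
contact_force: [-0.5, 0.1, -2.4]
opening: 0.0185
```

```bash
python3 - <<'E'
from h import *; from cell import robot; import pickle
o=robot.observe(); goto(o,.5396,.0915,.06,YAW)
w=robot.read_camera("wrist"); 
B=[[.4954,.1149,.0335],[.5396,.0915,.0335],[.5926,.0634,.0335],[.6545,.0307,.0335]]
print(proj(w,B))
cv2.imwrite("pics/w2.png",w["frame"][:,:,::-1]); pickle.dump(w,open("w2.pkl","wb"))
goto(robot.observe(),.5396,.0915,.06,YAW)
E
```

```text
pos [0.5384 0.0909 0.1756] rot [-3.141 -0.     2.653] t 5.97 open 0.0185 F [-0.5  0.1 -2.4]
turn -0.002
tool shift [-0.0007  0.0011  0.1156] dist 0.116
[[315.871688   130.74441904]
 [315.88486602 189.75473477]
 [315.86059787 254.27276406]
 [315.94645681 322.31269589]]
pos [0.5385 0.0909 0.1757] rot [-3.141 -0.     2.653] t 6.02 open 0.0188 F [-0.1 -0.7 -2.2]
turn -0.002
tool shift [-0.0007  0.001   0.1157] dist 0.116
```

View pics/w2.png

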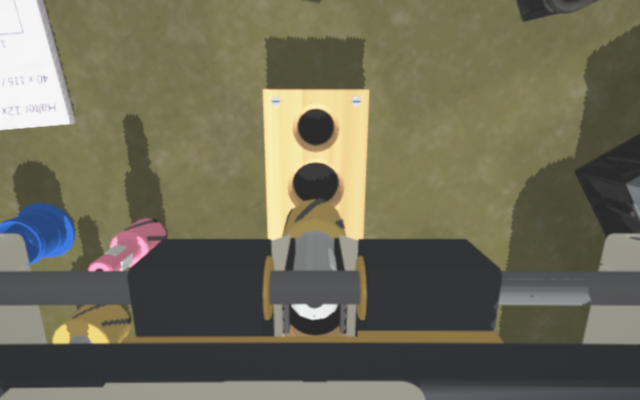

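```bash
python3 - <<'E'
from h import *; import pickle
w=pickle.load(open("w2.pkl","rb"))
u=np.array([.884,-.467,0]);v=np.array([.467,.884,0])
m=[]
for B,r in (([.4954,.1149,.0335],.0195),([.5396,.0915,.0335],.0245)):
    for a in np.linspace(0,2*np.pi,13): m.append(proj(w,[np.array(B)+r*(u*np.cos(a)+v*np.sin(a))])[0])
crop(w,"w2c",255,80,380,230,5,m)
E
```

```text
(no output)
```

View pics/w2c.png

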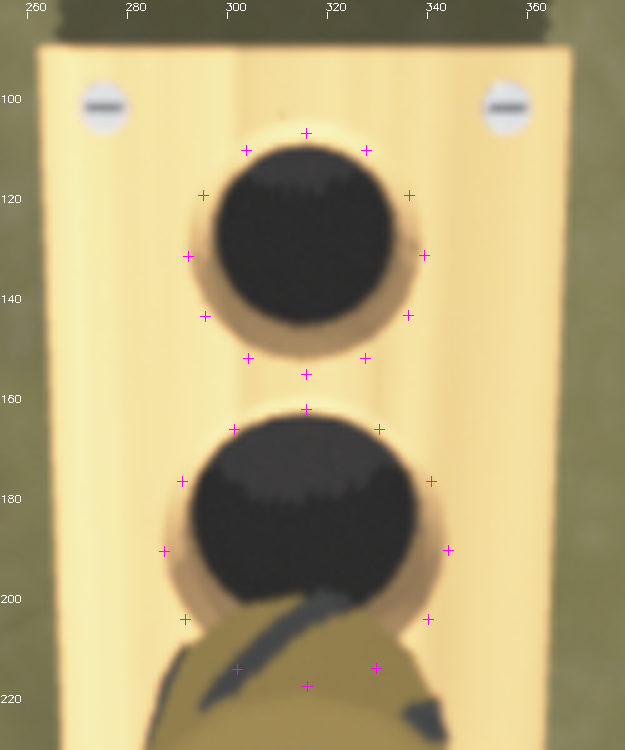

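Emit:
step_arm:
  moves:
    - [[0,0.001,0.015,0],[0,0,0.025,0],[0,0,0.025,0],[0,0,0.015,0],[0,0,0.01,0],[0,0,0.008,0],[0,0,0.006,0],[0,0,0.005,0]]

```text
time: 6.68
tool_pos: [0.5397, 0.0929, 0.0668]
tool_rot: [3.141, 0.001, 2.654]
contact_force: [0.4, -0.1, -1.9]
opening: 0.0182
```

Emit:
step_arm:
  moves:
    - [[0,0,0.003,0],[0,0,0.002,0],[0,0,0,0],[0,0,0,0]]

```text
time: 7.02
tool_pos: [0.5394, 0.0933, 0.0621]
tool_rot: [3.141, 0.001, 2.655]
contact_force: [0.3, 0.8, -1.3]
opening: 0.0185
```

Emit:
step_arm:
  moves:
    - [[0,-0.0015,0.0015,0],[0,0,0.001,0],[0,0,0.001,0],[0,0,0.001,0],[0,0,0.001,0],[0,0,0,0],[0,0,0,0]]

```text
time: 7.6
tool_pos: [0.5386, 0.0919, 0.0566]
tool_rot: [3.141, 0.0, 2.655]
contact_force: [-0.9, -0.2, 2.6]
opening: 0.0185
```

Emit:
step_arm:
  moves:
    - [[0,0,0,0],[0,0,0,0],[0,0,0,0],[0,0,0,0]]
  hand: 0.45

```text
time: 7.93
tool_pos: [0.5385, 0.0919, 0.0561]
tool_rot: [3.141, 0.0, 2.655]
contact_force: [-0.2, -0.5, 0.5]
opening: 0.0389
```

```bash
python3 - <<'E'
from h import *; from cell import robot; import pickle
o=robot.observe(); goto(o,.6013,-.3335,.18,YAW)
s=robot.read_camera("side")
crop(s,"s6",260,80,400,210,5)
E
```

```text
pos [0.5385 0.0919 0.0561] rot [3.141 0.    2.655] t 7.93 open 0.0389 F [-0.2 -0.5  0.5]
turn -0.0
tool shift [-0.2544 -0.3467 -0.1239] dist 0.447
```

View pics/s6.png

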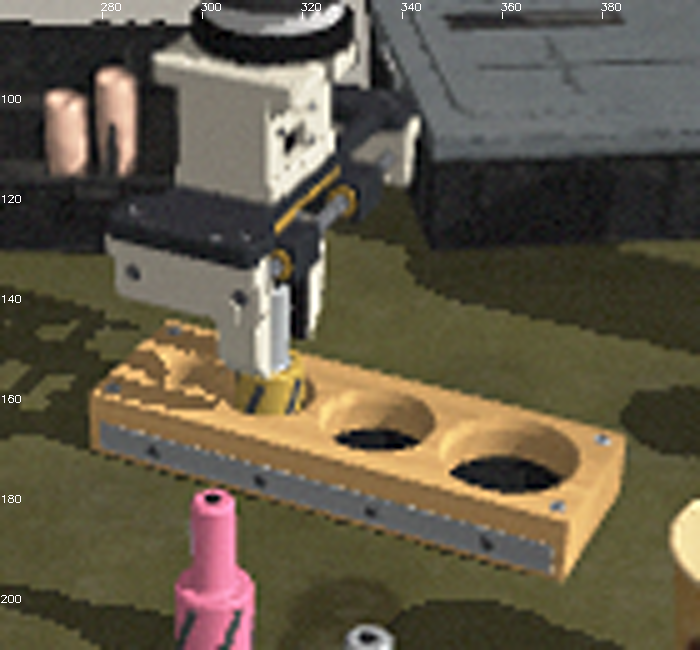

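Emit:
step_arm:
  moves:
    - [[0,0,-0.02,0],[0,0,-0.035,0],[0,0,-0.038,0],[-0.005,-0.008,-0.025,0],[-0.02,-0.026,0,0],[-0.025,-0.033,0,0],[-0.025,-0.033,0,0],[-0.025,-0.033,0,0]]

```text
time: 8.65
tool_pos: [0.5648, -0.0739, 0.1746]
tool_rot: [3.141, 0.001, 2.656]
contact_force: [0.6, -0.1, 0.1]
opening: 0.0411
```

Emit:
step_arm:
  moves:
    - [[-0.025,-0.033,0,0],[-0.025,-0.033,0,0],[-0.025,-0.033,0,0],[-0.025,-0.034,0,0],[-0.025,-0.034,0,0],[-0.017,-0.026,0,0],[-0.012,-0.016,0,0],[-0.001,-0.004,0,0]]

```text
time: 9.32
tool_pos: [0.6014, -0.3362, 0.1732]
tool_rot: [-3.141, 0.0, 2.651]
contact_force: [0.6, -0.1, -0.4]
opening: 0.0411
```

```bash
python3 - <<'E'
from h import *; from cell import robot; import pickle
o=robot.observe(); goto(o,.6013,-.3335,.18,YAW)
w=robot.read_camera("wrist"); print(proj(w,[[.6013,-.3335,.084]]))
crop(w,"w3",220,60,420,260,3)
pickle.dump(w,open("w3.pkl","wb"))
o=robot.observe(); goto(o,.6013,-.3335,.047,YAW)
E
```

```text
pos [ 0.6014 -0.3362  0.1732] rot [-3.141  0.     2.651] t 9.32 open 0.0411 F [ 0.6 -0.1 -0.4]
turn -0.004
tool shift [ 0.0013  0.0024 -0.0068] dist 0.007
[[318.05069032 203.70360673]]
pos [ 0.6011 -0.3347  0.1732] rot [-3.141e+00 -1.000e-03  2.652e+00] t 9.37 open 0.0413 F [-1.1  0.2  1.3]
turn -0.003
tool shift [0.0004 0.0012 0.1262] dist 0.126
```

View pics/w3.png

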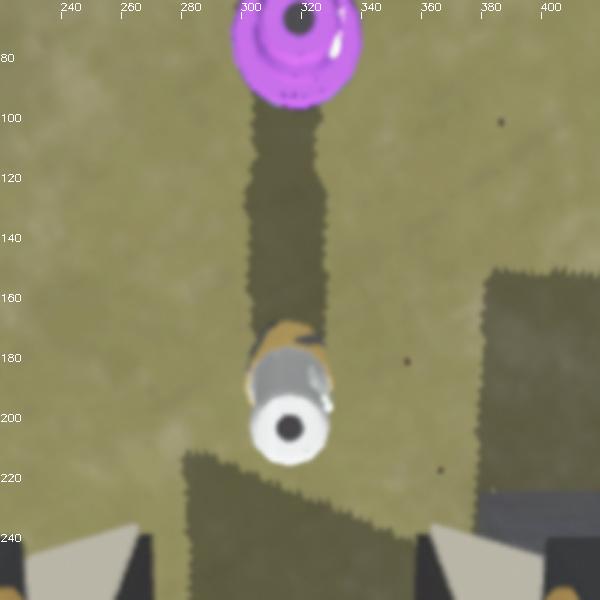

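Emit:
step_arm:
  moves:
    - [[0.0005,0.0005,0.015,0],[0,0,0.028,0],[0,0,0.028,0],[0,0,0.02,0],[0,0,0.015,0],[0,0,0.01,0],[0,0,0.006,0],[0,0,0.003,0]]

```text
time: 10.03
tool_pos: [0.6017, -0.3305, 0.0488]
tool_rot: [3.141, -0.001, 2.656]
contact_force: [-0.2, 0.2, -0.2]
opening: 0.0413
```

Emit:
step_arm:
  moves:
    - [[0,0,0,0],[0,0,0,0],[0,0,0,0]]

```text
time: 10.28
tool_pos: [0.6022, -0.3318, 0.0504]
tool_rot: [-3.141, 0.002, 2.655]
contact_force: [-0.2, 0.3, -0.2]
opening: 0.0412
```

```bash
python3 - <<'E'
from h import *; from cell import robot; import pickle
w=pickle.load(open("w3.pkl","rb")); print(atz(w,[(316,202)],.084))
o=robot.observe(); goto(o,.6013,-.3335,.047,YAW)
s=robot.read_camera("side"); crop(s,"s7",300,180,420,300,5)
E
```

```text
[[ 0.59948912 -0.33420304  0.084     ]]
pos [ 0.6022 -0.3318  0.0504] rot [-3.141e+00  2.000e-03  2.655e+00] t 10.28 open 0.0412 F [-0.2  0.3 -0.2]
turn -0.0
tool shift [-0.     -0.002   0.0034] dist 0.004
```

View pics/s7.png

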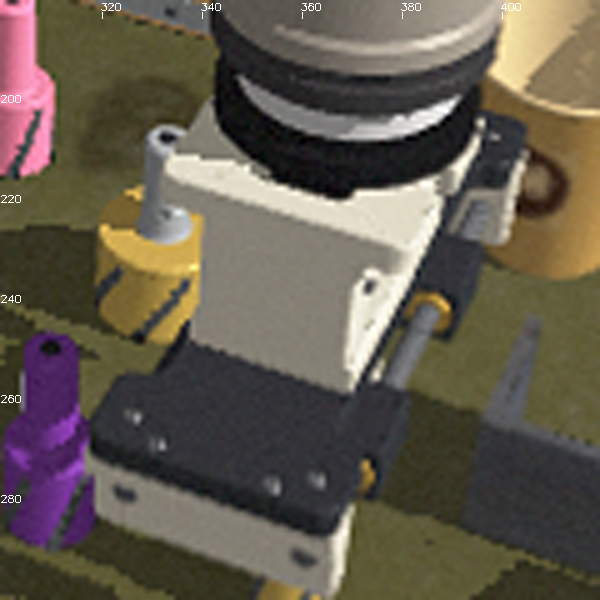

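Emit:
step_arm:
  moves:
    - [[0.0005,-0.0022,0.003,0],[0,0,0,0],[0,0,0,0]]

```text
time: 10.58
tool_pos: [0.5999, -0.3333, 0.0461]
tool_rot: [3.141, -0.0, 2.654]
contact_force: [0.4, -0.8, 0.0]
opening: 0.041
```

Emit:
step_arm:
  moves:
    - [[0,0,0,0],[0,0,0,0],[0,0,0,0],[0,0,0,0],[0,0,0,0]]
  hand: 0.1

```text
time: 11.0
tool_pos: [0.6002, -0.3332, 0.0462]
tool_rot: [3.142, 0.0, 2.655]
contact_force: [0.3, 0.3, -0.3]
opening: 0.0182
```

Emit:
step_arm:
  moves:
    - [[0,0,-0.005,0],[0,0,-0.015,0],[0,0,-0.02,0],[0,0,-0.01,0],[0,0,0,0]]

```text
time: 11.42
tool_pos: [0.6015, -0.3341, 0.0994]
tool_rot: [-3.141, 0.005, 2.655]
contact_force: [1.1, -1.0, -1.0]
opening: 0.0184
```

```bash
python3 - <<'E'
from h import *; from cell import robot; import pickle
o=robot.observe(); goto(o,.4950,.1151,.18,YAW)
s=robot.read_camera("side"); crop(s,"s8",300,180,420,300,5)
E
```

```text
pos [ 0.6015 -0.3341  0.0994] rot [-3.141  0.005  2.655] t 11.42 open 0.0184 F [ 1.1 -1.  -1. ]
turn -0.0
tool shift [ 0.3042  0.3472 -0.0806] dist 0.469
```

View pics/s8.png

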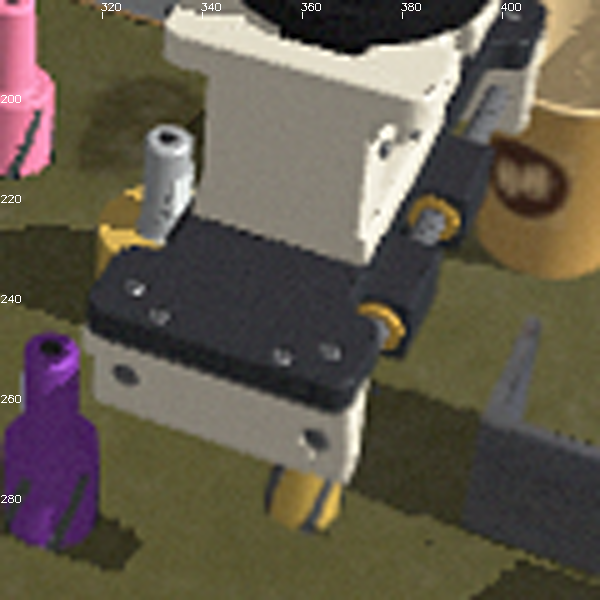

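Emit:
step_arm:
  moves:
    - [[0,0,-0.025,0],[0,0,-0.035,0],[0.005,0.006,-0.02,0],[0.015,0.017,0,0],[0.024,0.027,0,0],[0.027,0.031,0,0],[0.027,0.031,0,0],[0.027,0.031,0,0]]

```text
time: 12.13
tool_pos: [0.5551, -0.1465, 0.1747]
tool_rot: [3.142, -0.002, 2.654]
contact_force: [1.3, 0.3, -1.8]
opening: 0.0187
```

Emit:
step_arm:
  moves:
    - [[0.027,0.031,0,0],[0.027,0.031,0,0],[0.027,0.031,0,0],[0.027,0.031,0,0],[0.027,0.031,0,0],[0.022,0.025,0,0],[0.015,0.017,0,0],[0.007,0.007,0,0]]

```text
time: 12.8
tool_pos: [0.4921, 0.1186, 0.1753]
tool_rot: [-3.141, -0.002, 2.658]
contact_force: [-0.6, -0.2, -1.1]
opening: 0.0183
```

Emit:
step_arm:
  moves:
    - [[0,0,0,0],[0,0,0,0],[0,0,0,0],[0,0,0,0]]

```text
time: 13.13
tool_pos: [0.4942, 0.1143, 0.176]
tool_rot: [-3.141, -0.0, 2.653]
contact_force: [-0.8, -0.4, -0.7]
opening: 0.018
```

```bash
python3 - <<'E'
from h import *; from cell import robot; import pickle
o=robot.observe(); goto(o,.4945,.1154,.058,YAW)
w=robot.read_camera("wrist"); cv2.imwrite("pics/w4.png",w["frame"][:,:,::-1])
E
```

```text
pos [0.4942 0.1143 0.176 ] rot [-3.141 -0.     2.653] t 13.13 open 0.018 F [-0.8 -0.4 -0.7]
turn -0.002
tool shift [0.0002 0.0011 0.118 ] dist 0.118
```

View pics/w4.png

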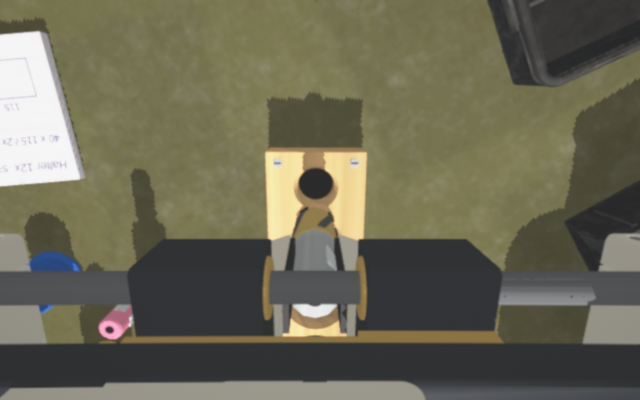

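Emit:
step_arm:
  moves:
    - [[0,0,0.015,0],[0,0,0.025,0],[0,0,0.025,0],[0,0,0.015,0],[0,0,0.01,0],[0,0,0.008,0],[0,0,0.004,0],[0,0,0,0]]

```text
time: 13.85
tool_pos: [0.4939, 0.1154, 0.0739]
tool_rot: [-3.141, -0.0, 2.654]
contact_force: [-0.0, -0.2, -1.2]
opening: 0.0182
```

Emit:
step_arm:
  moves:
    - [[0,0,0,0],[0,0,0,0],[0,0,0,0]]

```text
time: 14.1
tool_pos: [0.4944, 0.1158, 0.075]
tool_rot: [3.141, 0.001, 2.655]
contact_force: [0.3, -0.6, -1.7]
opening: 0.0185
```

```bash
python3 - <<'E'
from h import *; from cell import robot; import pickle
o=robot.observe(); goto(o,.4945,.1154,.058,YAW)
s=robot.read_camera("side"); crop(s,"s9",250,80,380,200,5)
E
```

```text
pos [0.4944 0.1158 0.075 ] rot [3.141e+00 1.000e-03 2.655e+00] t 14.1 open 0.0185 F [ 0.3 -0.6 -1.7]
turn -0.0
tool shift [-0.0003 -0.0003  0.017 ] dist 0.017
```

View pics/s9.png

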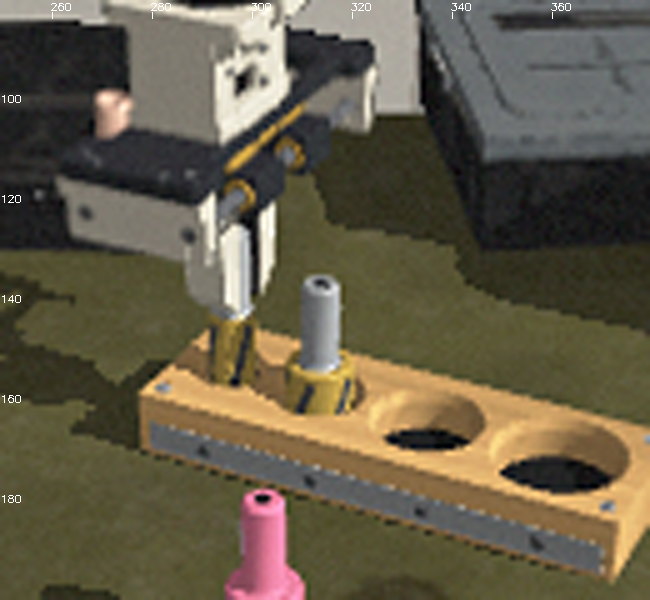

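Good; 24 above its hole, 34 seated. Lower the last 17 mm slowly.

Emit:
step_arm:
  moves:
    - [[0,0,0.003,0],[0,0,0.003,0],[0,0,0.003,0],[0,0,0.003,0],[0,0,0.002,0],[0,0,0.001,0],[0,0,0.001,0],[0,0,0.001,0]]

```text
time: 14.82
tool_pos: [0.4941, 0.1157, 0.058]
tool_rot: [3.141, 0.001, 2.655]
contact_force: [-4.8, -1.5, 17.0]
opening: 0.0185
```

Emit:
step_arm:
  moves:
    - [[0,0,0,0],[0,0,0,0]]

```text
time: 14.98
tool_pos: [0.4939, 0.1157, 0.0581]
tool_rot: [3.141, 0.0, 2.655]
contact_force: [-1.7, -0.2, 6.6]
opening: 0.018
```

Emit:
step_arm:
  moves:
    - [[0,0,0,0],[0,0,0,0],[0,0,0,0],[0,0,0,0]]
  hand: 0.45

```text
time: 15.32
tool_pos: [0.4939, 0.1157, 0.0572]
tool_rot: [3.141, 0.0, 2.655]
contact_force: [0.2, 0.6, -0.8]
opening: 0.0393
```

Emit:
step_arm:
  moves:
    - [[0,0,-0.015,0],[0,0,-0.03,0],[0,0,-0.035,0],[0,0,-0.03,0],[0,0,-0.01,0]]

```text
time: 15.73
tool_pos: [0.4958, 0.1159, 0.1816]
tool_rot: [3.138, 0.006, 2.655]
contact_force: [0.1, 0.4, 0.3]
opening: 0.0413
```

```bash
python3 - <<'E'
from h import *; from cell import robot; import pickle
o=robot.observe(); goto(o,.4412,-.3189,.18,YAW)
s=robot.read_camera("side"); crop(s,"s10",250,80,380,200,5)
E
```

```text
pos [0.4958 0.1159 0.1816] rot [3.138 0.006 2.655] t 15.73 open 0.0413 F [0.1 0.4 0.3]
turn -0.0
tool shift [-0.155  -0.4099  0.0016] dist 0.438
```

View pics/s10.png

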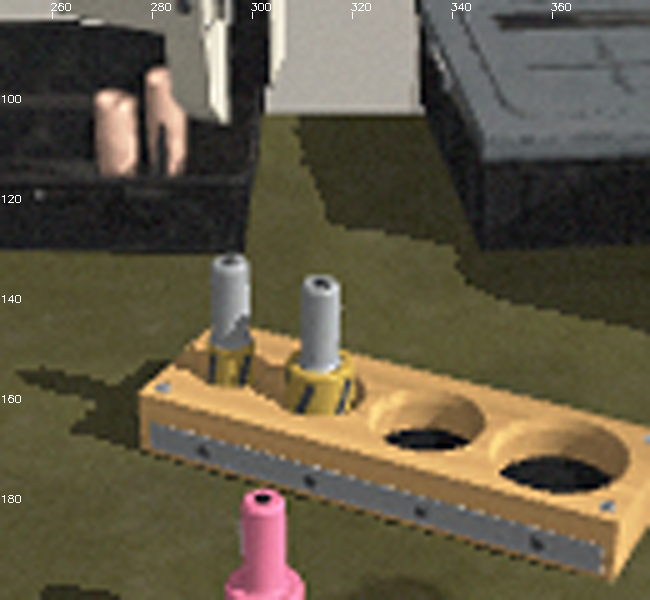

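```bash
python3 - <<'E'
from h import *; from cell import robot; import pickle
t,s=pickle.load(open("c0.pkl","rb"))
print(proj(s,[[.4945,.1154,.096],[.4945,.1154,.106],[.5390,.0918,.096]]))
E
```

```text
[[294.89014043 131.64801401]
 [294.81619246 128.03356496]
 [313.03989709 135.96660581]]
```

Emit:
step_arm:
  moves:
    - [[-0.004,-0.012,0,0],[-0.009,-0.025,0,0],[-0.013,-0.035,0,0],[-0.013,-0.035,0,0],[-0.013,-0.035,0,0],[-0.013,-0.035,0,0],[-0.013,-0.035,0,0],[-0.013,-0.035,0,0]]

```text
time: 16.45
tool_pos: [0.4566, -0.147, 0.175]
tool_rot: [-3.141, -0.004, 2.655]
contact_force: [1.1, 0.5, -0.1]
opening: 0.0415
```

Emit:
step_arm:
  moves:
    - [[-0.014,-0.035,0,0],[-0.014,-0.035,0,0],[-0.014,-0.035,0,0],[-0.01,-0.028,0,0],[-0.008,-0.02,0,0],[-0.003,-0.01,0,0],[0,0,0,0],[0,0,0,0]]

```text
time: 17.12
tool_pos: [0.4373, -0.3179, 0.1757]
tool_rot: [3.14, -0.003, 2.654]
contact_force: [0.2, -0.2, 0.2]
opening: 0.0415
```

Emit:
step_arm:
  moves:
    - [[0,0,0,0],[0,0,0,0]]

```text
time: 17.28
tool_pos: [0.4383, -0.3172, 0.177]
tool_rot: [3.141, -0.001, 2.656]
contact_force: [-0.2, 0.0, 0.1]
opening: 0.0414
```

```bash
python3 - <<'E'
from h import *; from cell import robot; import pickle
o=robot.observe(); goto(o,.4412,-.3189,.047,YAW)
w=robot.read_camera("wrist"); print(proj(w,[[.4412,-.3189,.084]]))
crop(w,"w5",220,60,420,260,3)
pickle.dump(w,open("w5.pkl","wb"))
o=robot.observe(); goto(o,.4412,-.3189,.047,YAW)
E
```

```text
pos [ 0.4383 -0.3172  0.177 ] rot [ 3.141e+00 -1.000e-03  2.656e+00] t 17.28 open 0.0414 F [-0.2  0.   0.1]
turn 0.001
tool shift [-3.4e-03 -1.0e-04  1.3e-01] dist 0.13
[[314.33913358 208.66121778]]
pos [ 0.4384 -0.3173  0.1772] rot [ 3.141 -0.     2.657] t 17.33 open 0.0413 F [0.6 0.5 0.9]
turn 0.002
tool shift [-3.200e-03 -1.000e-04  1.302e-01] dist 0.13
```

View pics/w5.png

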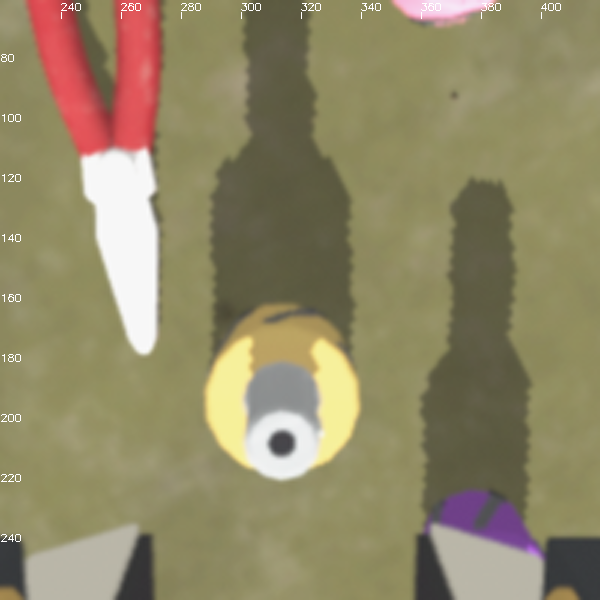

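Emit:
step_arm:
  moves:
    - [[-0.0025,0,0.015,0],[0,0,0.028,0],[0,0,0.028,0],[0,0,0.022,0],[0,0,0.016,0],[0,0,0.012,0],[0,0,0.006,0],[0,0,0.003,0]]

```text
time: 18.0
tool_pos: [0.4403, -0.3189, 0.0465]
tool_rot: [3.141, -0.001, 2.656]
contact_force: [-0.5, 0.5, 0.6]
opening: 0.0413
```

Emit:
step_arm:
  moves:
    - [[0,0,0,0],[0,0,0,0],[0,0,0,0]]

```text
time: 18.25
tool_pos: [0.4409, -0.3202, 0.0481]
tool_rot: [-3.141, 0.002, 2.655]
contact_force: [0.6, -0.4, 0.5]
opening: 0.0415
```

```bash
python3 - <<'E'
from h import *; from cell import robot; import pickle
w=pickle.load(open("w5.pkl","rb")); print(atz(w,[(313.5,207.2)],.084))
o=robot.observe(); goto(o,.4405,-.3190,.047,YAW)
E
```

```text
[[ 0.43993086 -0.31892421  0.084     ]]
pos [ 0.4409 -0.3202  0.0481] rot [-3.141e+00  2.000e-03  2.655e+00] t 18.25 open 0.0415 F [ 0.6 -0.4  0.5]
turn 0.0
tool shift [0.0009 0.0009 0.0011] dist 0.002
```

Emit:
step_arm:
  moves:
    - [[0.001,0.001,0.001,0],[0,0,0,0],[0,0,0,0]]

```text
time: 18.5
tool_pos: [0.44, -0.3185, 0.0465]
tool_rot: [-3.142, 0.0, 2.655]
contact_force: [-0.0, -0.1, 0.5]
opening: 0.0414
```

Emit:
step_arm:
  moves:
    - [[0,0,0,0],[0,0,0,0],[0,0,0,0],[0,0,0,0],[0,0,0,0]]
  hand: 0.1
  force: 35

```text
time: 18.92
tool_pos: [0.4399, -0.3186, 0.0462]
tool_rot: [3.142, 0.0, 2.655]
contact_force: [-1.0, -0.1, -0.6]
opening: 0.0183
```

Emit:
step_arm:
  moves:
    - [[0,0,-0.005,0],[0,0,-0.015,0],[0,0,-0.02,0],[0,0,-0.01,0],[0,0,0,0]]

```text
time: 19.33
tool_pos: [0.4409, -0.3194, 0.0983]
tool_rot: [-3.141, 0.004, 2.655]
contact_force: [0.0, 0.1, -3.8]
opening: 0.0184
```

```bash
python3 - <<'E'
from h import *; from cell import robot; import pickle
o=robot.observe(); goto(o,.5922,.0637,.18,YAW)
s=robot.read_camera("side"); crop(s,"s11",200,180,330,310,5)
E
```

```text
pos [ 0.4409 -0.3194  0.0983] rot [-3.141  0.004  2.655] t 19.33 open 0.0184 F [ 0.   0.1 -3.8]
turn -0.0
tool shift [ 0.0454  0.4094 -0.0817] dist 0.42
```

View pics/s11.png

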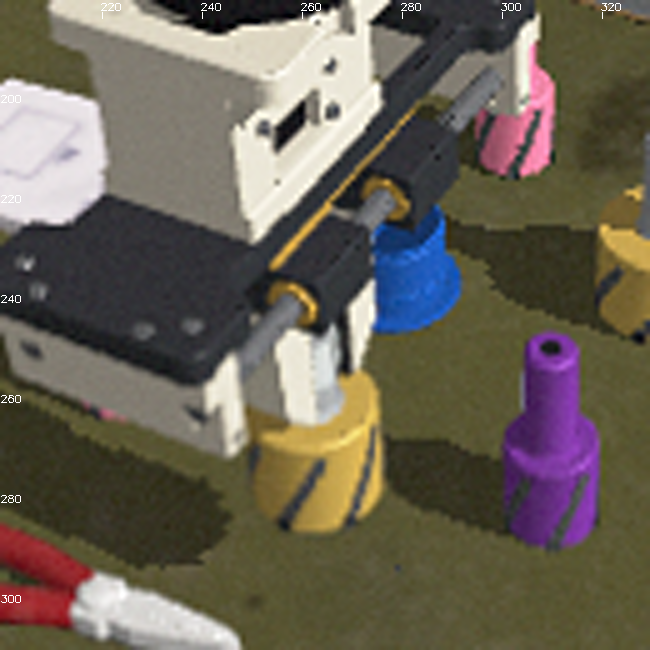

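Emit:
step_arm:
  moves:
    - [[0,0,-0.025,0],[0,0,-0.035,0],[0.001,0.008,-0.022,0],[0.002,0.022,0,0],[0.004,0.034,0,0],[0.004,0.038,0,0],[0.004,0.038,0,0],[0.004,0.038,0,0]]

```text
time: 20.05
tool_pos: [0.506, -0.1505, 0.1768]
tool_rot: [3.142, -0.002, 2.654]
contact_force: [0.1, -0.7, -3.1]
opening: 0.0183
```

Emit:
step_arm:
  moves:
    - [[0.004,0.038,0,0],[0.004,0.038,0,0],[0.004,0.038,0,0],[0.004,0.038,0,0],[0.004,0.033,0,0],[0.003,0.026,0,0],[0.002,0.014,0,0],[0.001,0.006,0,0]]

```text
time: 20.72
tool_pos: [0.5912, 0.0661, 0.1766]
tool_rot: [-3.141, -0.002, 2.657]
contact_force: [-0.5, -0.0, -3.8]
opening: 0.0182
```

Emit:
step_arm:
  moves:
    - [[0,0,0,0],[0,0,0,0],[0,0,0,0],[0,0,0,0]]

```text
time: 21.05
tool_pos: [0.5912, 0.0625, 0.1782]
tool_rot: [-3.141, -0.0, 2.653]
contact_force: [-0.6, -0.7, -3.7]
opening: 0.0184
```

```bash
python3 - <<'E'
from h import *; from cell import robot; import pickle
o=robot.observe(); goto(o,.5922,.0637,.0582,YAW)
w=robot.read_camera("wrist"); cv2.imwrite("pics/w6.png",w["frame"][:,:,::-1])
E
```

```text
pos [0.5912 0.0625 0.1782] rot [-3.141 -0.     2.653] t 21.05 open 0.0184 F [-0.6 -0.7 -3.7]
turn -0.002
tool shift [-0.0003  0.0015  0.12  ] dist 0.12
```

View pics/w6.png

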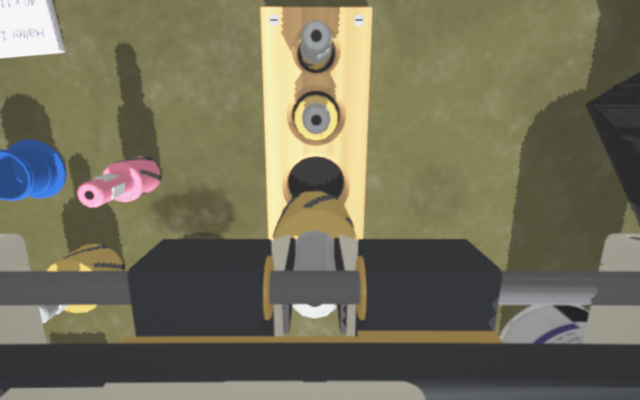

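Emit:
step_arm:
  moves:
    - [[0,0,0.015,0],[0,0,0.025,0],[0,0,0.025,0],[0,0,0.015,0],[0,0,0.01,0],[0,0,0.008,0],[0,0,0.006,0],[0,0,0,0]]

```text
time: 21.77
tool_pos: [0.5913, 0.0638, 0.0736]
tool_rot: [-3.141, -0.001, 2.654]
contact_force: [1.0, 0.1, -4.5]
opening: 0.0183
```

Emit:
step_arm:
  moves:
    - [[0,0,0,0],[0,0,0,0],[0,0,0,0]]

```text
time: 22.02
tool_pos: [0.5921, 0.064, 0.0752]
tool_rot: [3.141, 0.002, 2.655]
contact_force: [0.2, 0.8, -3.5]
opening: 0.0182
```

```bash
python3 - <<'E'
from h import *; from cell import robot; import pickle
o=robot.observe(); goto(o,.5922,.0637,.0582,YAW)
s=robot.read_camera("side"); crop(s,"s12",260,80,390,200,5)
E
```

```text
pos [0.5921 0.064  0.0752] rot [3.141e+00 2.000e-03 2.655e+00] t 22.02 open 0.0182 F [ 0.2  0.8 -3.5]
turn -0.0
tool shift [-0.0003 -0.0002  0.017 ] dist 0.017
```

View pics/s12.png

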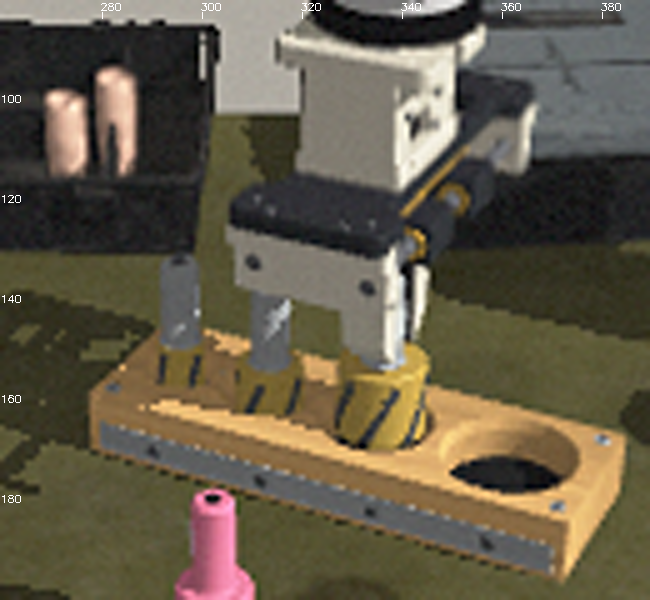

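Emit:
step_arm:
  moves:
    - [[0,0,0.003,0],[0,0,0.003,0],[0,0,0.003,0],[0,0,0.003,0],[0,0,0.002,0],[0,0,0.001,0],[0,0,0.001,0],[0,0,0,0]]

```text
time: 22.73
tool_pos: [0.5915, 0.064, 0.0583]
tool_rot: [3.141, 0.0, 2.655]
contact_force: [0.1, -0.5, -4.1]
opening: 0.0181
```

Emit:
step_arm:
  moves:
    - [[0,0,0,0],[0,0,0,0]]

```text
time: 22.9
tool_pos: [0.5916, 0.064, 0.0583]
tool_rot: [3.141, 0.0, 2.655]
contact_force: [-0.1, -0.8, -3.9]
opening: 0.0183
```

Still hanging freely; a little lower.

Emit:
step_arm:
  moves:
    - [[0,0,0.0007,0],[0,0,0.0007,0],[0,0,0,0],[0,0,0,0]]

```text
time: 23.23
tool_pos: [0.5917, 0.064, 0.0582]
tool_rot: [3.141, 0.001, 2.655]
contact_force: [-3.9, 0.2, 6.9]
opening: 0.0184
```

Emit:
step_arm:
  moves:
    - [[0,0,0,0],[0,0,0,0],[0,0,0,0],[0,0,0,0]]
  hand: 0.45

```text
time: 23.57
tool_pos: [0.5917, 0.064, 0.0569]
tool_rot: [3.141, 0.0, 2.655]
contact_force: [-0.6, -0.5, -0.3]
opening: 0.039
```

Emit:
step_arm:
  moves:
    - [[0,0,-0.015,0],[0,0,-0.03,0],[0,0,-0.035,0],[0,0,-0.03,0],[0,0,-0.01,0]]

```text
time: 23.98
tool_pos: [0.5936, 0.064, 0.1818]
tool_rot: [3.138, 0.007, 2.655]
contact_force: [0.8, -0.1, 0.7]
opening: 0.0413
```

```bash
python3 - <<'E'
from h import *; from cell import robot; import pickle
o=robot.observe(); goto(o,.5690,-.1748,.18,YAW)
s=robot.read_camera("side"); crop(s,"s13",260,100,390,260,4)
E
```

```text
pos [0.5936 0.064  0.1818] rot [3.138 0.007 2.655] t 23.98 open 0.0413 F [ 0.8 -0.1  0.7]
turn -0.0
tool shift [-0.0899 -0.2226  0.0018] dist 0.24
```

View pics/s13.png

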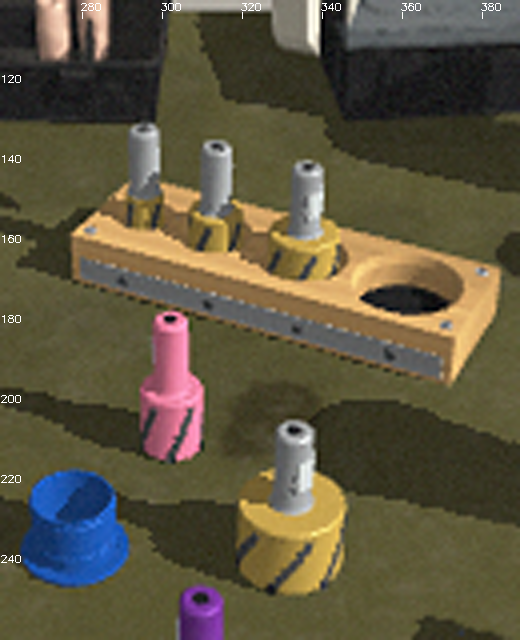

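Emit:
step_arm:
  moves:
    - [[-0.005,-0.013,0,0],[-0.01,-0.026,0,0],[-0.015,-0.036,0,0],[-0.015,-0.036,0,0],[-0.015,-0.036,0,0],[-0.013,-0.034,0,0],[-0.01,-0.026,0,0],[-0.007,-0.0156,0,0]]

```text
time: 24.7
tool_pos: [0.5647, -0.1786, 0.1741]
tool_rot: [-3.14, -0.004, 2.652]
contact_force: [-0.4, 0.9, 0.3]
opening: 0.0412
```

Emit:
step_arm:
  moves:
    - [[0,0,0,0],[0,0,0,0],[0,0,0,0],[0,0,0,0]]

```text
time: 25.03
tool_pos: [0.5666, -0.1737, 0.1759]
tool_rot: [3.141, -0.002, 2.656]
contact_force: [0.1, 0.1, 0.2]
opening: 0.0414
```

```bash
python3 - <<'E'
from h import *; from cell import robot; import pickle
o=robot.observe(); goto(o,.5690,-.1748,.047,YAW)
w=robot.read_camera("wrist"); print(proj(w,[[.5690,-.1748,.084]]))
crop(w,"w7",220,60,420,260,3)
pickle.dump(w,open("w7.pkl","wb"))
E
```

```text
pos [ 0.5666 -0.1737  0.1759] rot [ 3.141e+00 -2.000e-03  2.656e+00] t 25.03 open 0.0414 F [0.1 0.1 0.2]
turn 0.001
tool shift [-0.0027  0.0002  0.1289] dist 0.129
[[314.83250947 208.19325464]]
```

View pics/w7.png

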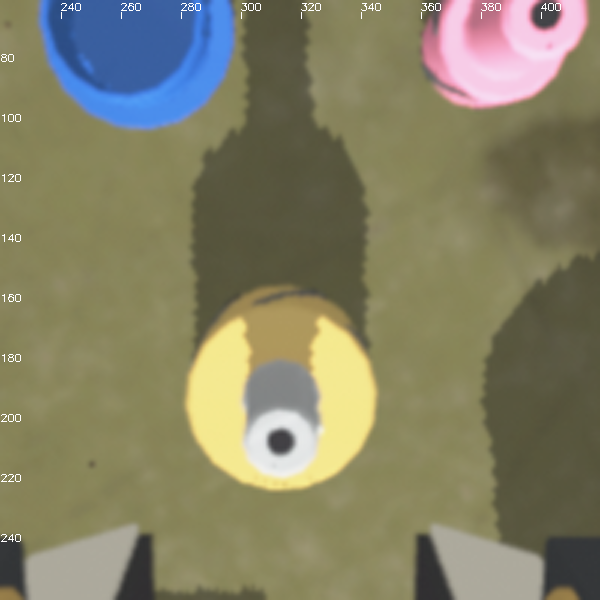

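Emit:
step_arm:
  moves:
    - [[-0.002,-0.0005,0.015,0],[0,0,0.028,0],[0,0,0.028,0],[0,0,0.022,0],[0,0,0.016,0],[0,0,0.011,0],[0,0,0.006,0],[0,0,0.002,0]]

```text
time: 25.75
tool_pos: [0.5683, -0.1755, 0.0481]
tool_rot: [3.142, -0.001, 2.656]
contact_force: [-0.2, 0.1, -0.4]
opening: 0.0411
```

Emit:
step_arm:
  moves:
    - [[0,0,0,0],[0,0,0,0],[0,0,0,0]]

```text
time: 26.0
tool_pos: [0.5691, -0.1764, 0.0499]
tool_rot: [3.141, 0.002, 2.655]
contact_force: [-0.2, -0.2, 0.5]
opening: 0.0414
```

```bash
python3 - <<'E'
from h import *; from cell import robot; import pickle
w=pickle.load(open("w7.pkl","rb")); print(atz(w,[(313.2,206.7)],.084))
o=robot.observe(); goto(o,.5682,-.1751,.047,YAW)
E
```

```text
[[ 0.56744616 -0.17532318  0.084     ]]
pos [ 0.5691 -0.1764  0.0499] rot [3.141e+00 2.000e-03 2.655e+00] t 26.0 open 0.0414 F [-0.2 -0.2  0.5]
turn -0.0
tool shift [0.0014 0.0008 0.0029] dist 0.003
```

Emit:
step_arm:
  moves:
    - [[0.0014,0.0008,0.0025,0],[0,0,0,0],[0,0,0,0]]

```text
time: 26.25
tool_pos: [0.5675, -0.1748, 0.0465]
tool_rot: [3.141, 0.0, 2.655]
contact_force: [-0.0, 0.3, -0.6]
opening: 0.0414
```

Emit:
step_arm:
  moves:
    - [[0,0,0,0],[0,0,0,0],[0,0,0,0],[0,0,0,0],[0,0,0,0],[0,0,0,0]]
  hand: 0.1
  force: 45

```text
time: 26.75
tool_pos: [0.5675, -0.175, 0.0463]
tool_rot: [-3.142, -0.0, 2.655]
contact_force: [-0.3, -1.2, 0.8]
opening: 0.0181
```

Emit:
step_arm:
  moves:
    - [[0,0,-0.005,0],[0,0,-0.015,0],[0,0,-0.02,0],[0,0,-0.01,0],[0,0,0,0]]

```text
time: 27.17
tool_pos: [0.5688, -0.1753, 0.0986]
tool_rot: [3.141, 0.004, 2.655]
contact_force: [0.1, -0.2, -4.0]
opening: 0.0183
```

```bash
python3 - <<'E'
from h import *; from cell import robot; import pickle
o=robot.observe(); goto(o,.6540,.0310,.18,YAW)
s=robot.read_camera("side"); crop(s,"s14",240,130,400,260,4)
t,_=pickle.load(open("c0.pkl","rb"))
print("can",atz(t,[(187,48),(187,48)],.2)[0],"white cup",atz(t,[(252,76)],.09))
E
```

```text
pos [ 0.5688 -0.1753  0.0986] rot [3.141 0.004 2.655] t 27.17 open 0.0183 F [ 0.1 -0.2 -4. ]
turn -0.0
tool shift [ 0.0212  0.2222 -0.0814] dist 0.238
can [0.86003807 0.19594037 0.2       ] white cup [[0.84321657 0.06667699 0.09      ]]
```

View pics/s14.png

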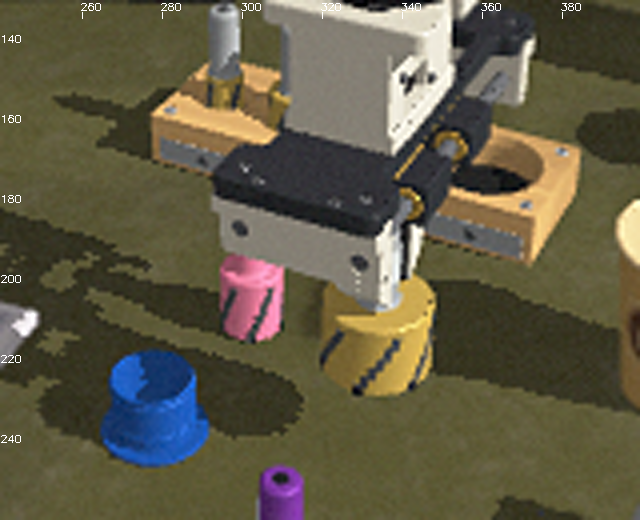

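Emit:
step_arm:
  moves:
    - [[0,0,-0.025,0],[0,0,-0.035,0],[0.001,0.008,-0.022,0],[0.002,0.02,0,0],[0.003,0.032,0,0],[0.003,0.036,0,0],[0.003,0.036,0,0],[0.003,0.033,0,0]]

```text
time: 27.88
tool_pos: [0.6313, -0.0201, 0.1766]
tool_rot: [-3.141, -0.003, 2.655]
contact_force: [0.3, -0.7, -4.1]
opening: 0.0182
```

Emit:
step_arm:
  moves:
    - [[0.003,0.028,0,0],[0.002,0.019,0,0],[0.001,0.01,0,0],[0,0,0,0],[0,0,0,0],[0,0,0,0],[0,0,0,0]]

```text
time: 28.47
tool_pos: [0.6525, 0.0296, 0.1782]
tool_rot: [-3.141, -0.0, 2.653]
contact_force: [0.7, 0.1, -3.3]
opening: 0.0183
```

```bash
python3 - <<'E'
from h import *; from cell import robot; import pickle
o=robot.observe(); goto(o,.6540,.0310,.0583,YAW)
w=robot.read_camera("wrist"); cv2.imwrite("pics/w8.png",w["frame"][:,:,::-1])
E
```

```text
pos [0.6525 0.0296 0.1782] rot [-3.141 -0.     2.653] t 28.47 open 0.0183 F [ 0.7  0.1 -3.3]
turn -0.002
tool shift [-0.0007  0.002   0.1199] dist 0.12
```

View pics/w8.png

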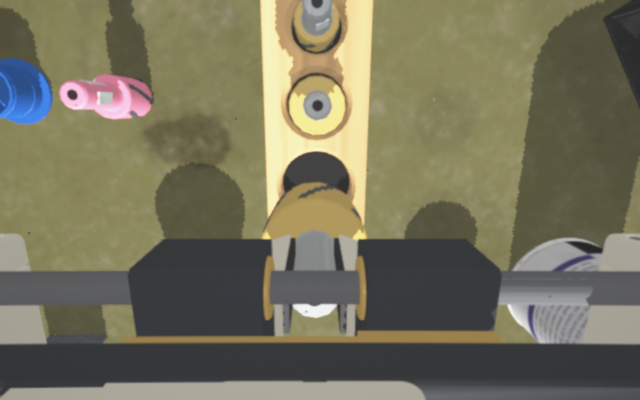

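Emit:
step_arm:
  moves:
    - [[-0.0005,0.0007,0.015,0],[0,0,0.025,0],[0,0,0.025,0],[0,0,0.015,0],[0,0,0.01,0],[0,0,0.008,0],[0,0,0.004,0],[0,0,0,0]]

```text
time: 29.18
tool_pos: [0.6536, 0.0312, 0.0761]
tool_rot: [-3.142, -0.0, 2.654]
contact_force: [-0.4, -0.4, -4.4]
opening: 0.0179
```

Emit:
step_arm:
  moves:
    - [[0,0,0,0],[0,0,0,0],[0,0,0,0]]

```text
time: 29.43
tool_pos: [0.6542, 0.0316, 0.0774]
tool_rot: [3.141, 0.002, 2.655]
contact_force: [-0.4, -0.6, -4.1]
opening: 0.0179
```

```bash
python3 - <<'E'
from h import *; from cell import robot; import pickle
o=robot.observe(); goto(o,.6540,.0310,.0583,YAW)
s=robot.read_camera("side"); crop(s,"s15",270,80,400,200,5)
E
```

```text
pos [0.6542 0.0316 0.0774] rot [3.141e+00 2.000e-03 2.655e+00] t 29.43 open 0.0179 F [-0.4 -0.6 -4.1]
turn -0.0
tool shift [-0.0001 -0.0006  0.0191] dist 0.019
```

View pics/s15.png

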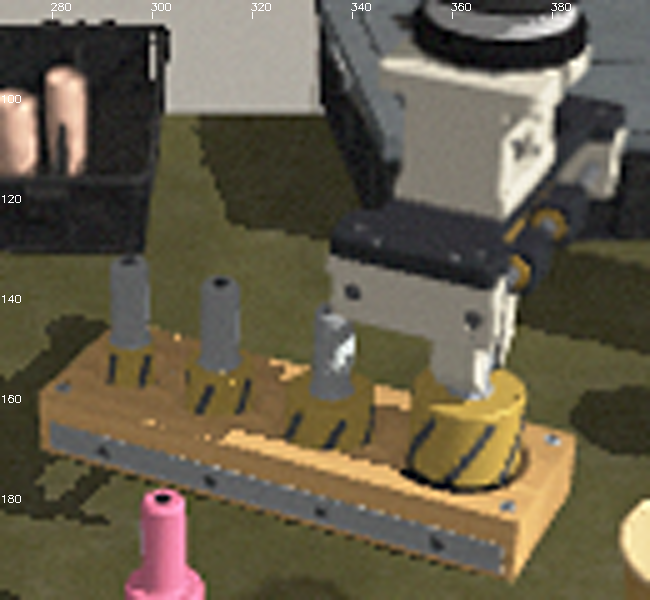

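Emit:
step_arm:
  moves:
    - [[0,-0.0004,0.003,0],[0,0,0.003,0],[0,0,0.003,0],[0,0,0.003,0],[0,0,0.003,0],[0,0,0.002,0],[0,0,0.001,0],[0,0,0,0]]

```text
time: 30.15
tool_pos: [0.6534, 0.0312, 0.0584]
tool_rot: [3.142, 0.0, 2.655]
contact_force: [-0.1, -0.2, -4.1]
opening: 0.0183
```

Emit:
step_arm:
  moves:
    - [[0,0,0,0],[0,0,0,0]]

```text
time: 30.32
tool_pos: [0.6535, 0.0312, 0.0583]
tool_rot: [3.141, 0.0, 2.655]
contact_force: [-0.5, -0.1, -3.5]
opening: 0.0179
```

Emit:
step_arm:
  moves:
    - [[0,0,0.0007,0],[0,0,0.0007,0],[0,0,0,0],[0,0,0,0]]

```text
time: 30.65
tool_pos: [0.6536, 0.0312, 0.0583]
tool_rot: [3.141, 0.001, 2.655]
contact_force: [-3.3, 0.4, 6.0]
opening: 0.018
```

Floor reached. Release and rise.

Emit:
step_arm:
  moves:
    - [[0,0,0,0],[0,0,0,0],[0,0,0,0],[0,0,0,0]]
  hand: 0.45

```text
time: 30.98
tool_pos: [0.6537, 0.0312, 0.057]
tool_rot: [3.141, 0.001, 2.655]
contact_force: [-0.3, -0.7, -0.7]
opening: 0.0392
```

Emit:
step_arm:
  moves:
    - [[0,0,-0.015,0],[0,0,-0.03,0],[0,0,-0.035,0],[0,0,-0.03,0],[0,0,-0.01,0]]

```text
time: 31.4
tool_pos: [0.6556, 0.0312, 0.1824]
tool_rot: [3.138, 0.008, 2.655]
contact_force: [0.0, -0.2, 0.8]
opening: 0.0415
```

Emit:
step_arm:
  moves:
    - [[0.02,0,0,0],[0.035,0,0,0],[0.035,0,0,0],[0.035,0,0,0],[0.035,0,0,0],[0.035,0,0,0],[0.03,0,0,0],[0.015,0,0,0]]

```text
time: 32.07
tool_pos: [0.4379, 0.1447, 0.1765]
tool_rot: [-3.141, -0.002, 2.656]
contact_force: [0.1, -0.3, -1.4]
opening: 0.0408
```

Emit:
step_arm:
  moves:
    - [[0,0.02,0,0],[0,0.035,0,0],[0,0.03,0,0],[0,0.015,0,0],[0,0,0,0],[0,0,0,0],[0,0,0,0],[0,0,0,0]]

```text
time: 32.73
tool_pos: [0.4876, 0.2309, 0.1768]
tool_rot: [-3.141, -0.0, 2.654]
contact_force: [0.1, -0.6, -0.3]
opening: 0.0411
```

```bash
python3 - <<'E'
from h import *; from cell import robot; import pickle
s=robot.read_camera("side");t=robot.read_camera("top"); pickle.dump((t,s),open("c1.pkl","wb"))
crop(s,"s16",240,110,440,260,4); crop(t,"t16",200,90,370,260,4)
r=np.load("rack.npy");u=np.array([-np.sin(r[3]),np.cos(r[3])])
for l in (-.098,-.048,.012,.082):
    P=[*(r[:2]+l*u),.096]; print(np.round(P,4),proj(s,[P]).round(1),proj(t,[P]).round(1))
print(robot.observe()["tool_pos"],robot.observe()["time"])
E
```

```text
[0.4945 0.1153 0.096 ] [[294.9 131.7]] [[229.6 219.3]]
[0.5387 0.092  0.096 ] [[312.9 135.9]] [[240.1 199.7]]
[0.5918 0.0639 0.096 ] [[335.4 141.3]] [[252.6 176.6]]
[0.6536 0.0311 0.096 ] [[362.9 147.9]] [[266.8 150.3]]
[0.48786013 0.23102557 0.17704447] 32.8333
```

View pics/s16.png

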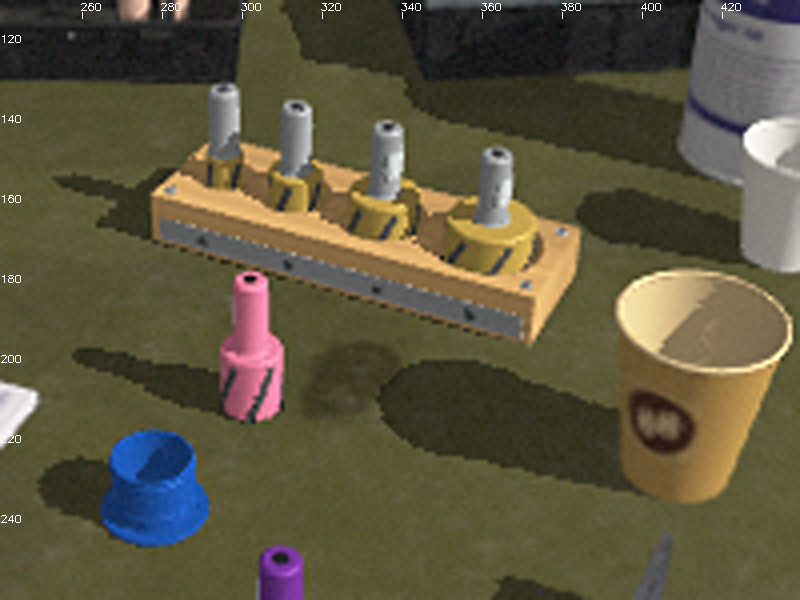

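View pics/t16.png

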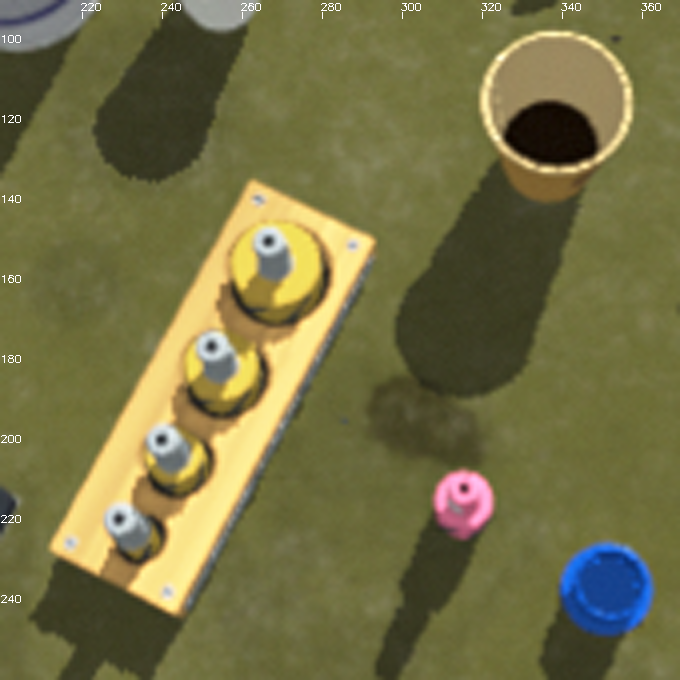

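```bash
python3 -c "
from cell import robot
print(robot.hand_in())"
```

```text
the job is handed in; nothing more can be done
None
```

All four core drills are standing in their own holes in the rack, in order of size, and the job is handed in (robot clock about 33 s of the 112 s allowed).

- **Drawing and lowering:** I drew the 34 mm drill straight up out of the blue sleeve, and the sleeve stayed standing where it was. I lowered each drill until the wrist force showed the hole floor. The tool height there matched the expected seated height to within about 0.5 mm, and only then did I let go. For the 24 mm drill the contact force briefly reached 17 N.
- **Last checks:** The top and side pictures show all four shank tops within about 1 pixel (roughly 2 mm) of where seated, upright drills should appear. The sleeve and coffee cup stand where they started, and the gripper is clear of everything.
- **Disagreements:** The wrist camera put the drills and holes about 1–2 mm away from the top and side cameras, so I aimed in between. The arm swayed 2–4 mm after fast moves, so I let it settle and corrected before each grip or final lowering. No check failed.

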